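Clear the worn links and chuck the next bit

ROBOT

A 6-joint arm with a two-finger parallel gripper is mounted at the origin on the work surface. World frame = base frame: x ahead of the robot, y to its left, z up, the work surface at z = 0. Lengths are in m, angles in rad, forces in N, time in s.
With the tool pointing down it reaches from about 0.25 to 0.775 m from the base axis. Payload 4 kg.
Tool frame: the origin (TCP) lies between the finger pads; the fingertips stand 19 mm ahead of it and the grasp point (between the pads) is the TCP (robot.tip_reach is the y of the fingertips in the tool frame, in m); y points along the fingers, x is the direction in which the jaws open and shut, and the axes are right-handed (so a half turn about y gives the same grasp; the last joint's range is limited). The gripper opens to 94 mm and grips with 3 to 60 N. Pads are 16 mm wide; open, the fingers measure 119 mm over their backs; the gripper's body (75 mm by 177 mm) begins 78 mm behind the grasp point.
Start: joints at [1.034, 0.087, 1.371, -0, 1.684, -0.103], TCP at [0.231, 0.499, 0.188] pointing down, gripper open.
Joint ranges: [-3.1, 3.1], [-0.76, 2.03], [0.27, 2.55], [-1.08, 4.22], [0.17, 2.65], [-2.57, 2.57]. Speed limits (rad/s): [2.79, 2.79, 3.14, 3.14, 3.14, 3.14].

INTERFACE

Orientations are given as [roll, pitch, yaw] about the fixed x, y, z axes, in that order (R = Rz(yaw) Ry(pitch) Rx(roll)).
In Python, from bench import robot, imaging, order gives the robot as it stands.
- The arm moves only by the tool send_rows, never from a script. Its argument "moves" is text: rows parted by semicolons, each of 5 numbers parted by spaces: the gripper's target within -1 to 1 (shut at 1, half-way at 0, fully open at -1), then the shift along the tool's x, y, z in m, then the turn about the tool's y in degrees. In form: fingers tx ty tz roll; .... A call has exactly 10 rows; each row shifts and turns the commanded pose from where the row before left it, along the tool's axes as they then stand; what a row does not reach is not made up. A row lasts 1/12 s, in which the tool goes at most 41.7 mm and 7.16 degrees, less where a joint would pass 70% of its speed; a pose out of reach is approached as far as the arm can. A call with a gripper value outside its range is refused whole. The fingers move at their own pace and stop on an object; the grip force is fixed at half the most. Time passes only in rows, so rows that do not move let the fingers close, or fill a call up. It gives the time, the measured TCP pose, the force and the opening at its end, in the units of the state.
- robot.get_obs(): the state, without advancing time (a new reading comes with each control period).
- imaging.snapshot(name): name is "scene" or "top"; returns a dict with "image" (384x512x3 uint8, red, green, blue), "mtx" (3x3 intrinsics, pixels), "R" (3x3) and "t" (3): a world point X has camera coordinates R X + t. Camera axes: x right, y down, z forward; pixel columns grow to the right and rows downward; lengths in m; the calibration is good to about 2 mm. A picture is of the moment at which its call begins. There is no depth.
- order.close_job(): hands the job in, once; it reports no verdict.
Trained networks look in a picture, given as the dict that the camera call returned (one of the last four; its "shot" number tells which), for a name from the list of things; names that differ only in an ending like _2 or _b are one class to them, and where a whole thing is asked for, a point or a joint stands for the part that bears it (a point fixed in the world has none). Each returns a list of dicts, best first, with "conf" (0 to 1); they miss things now and then, are a little off and sometimes report something else, mostly with a low value. They report only what shows in the picture. A call takes as long as a camera call.
- imaging.recognise(picture, target): "centre" ([column, row] in pixels, amid what is visible of it).
- imaging.landmark_of(picture, target): "centre" ([column, row] in pixels: a listed point, or the origin of a listed thing).
The state is a dict: "time": time; "joint_positions": joint angles; "qvel": joint speeds; "joint_torque": joint torques, N m; "tool_pos": TCP position; "ee_rot": TCP orientation; "wrist_force": force on the tool from outside, world axes, zero at the start; "wrist_torque": the same for the moment, N m; "width": finger opening in m.
Only numpy, scipy, OpenCV 4.12 (cv2) and the standard library are available. Lean on these libraries where they do the work, as an engineer would, in place of code of your own. Each camera call takes 0.05 s, during which the arm holds its last target.

TASK

Clear down the last job and set up the next: put every worn link lying on the bench into the yellow tip tray, then lift the tray's handle so that they all slide into the red scrap bin, and let the tray back down flat. Then turn the chuck's sleeve anticlockwise by its red pegs to open the jaws, stand the orange-topped bit upright on the seat between them, and turn the sleeve clockwise until the three jaws hold the bit tight. Leave everything else on the bench where it is.

Things in the scene. Friction and masses are not known exactly. Their poses are not given: they have to be found in the camera images.
- dump_station: fixed red scrap bin with a yellow tip tray hinged on its near rim; origin on the bench under the middle of the tray, +x (level) points from the tray towards the bin. Tray 170 x 170 mm, floor 109 mm above the bench; the bin stands from 85 to 290 mm in +x, 200 mm wide, walls 100 mm high next to the tray, 140 at the sides, 160 at the far end
- tip_tray (a joint): tilt of the yellow tray, rad: 0 = lying flat on its legs, grows as its handle is lifted, stop at 1.2; it falls back by its own weight (about 0.5 kg)
- tray_floor (a point): middle of the tray's floor, on its upper face; turns with the tray. Inside 165 x 160 mm (x, y), walls 30 mm high at the sides (y) and at the handle end (-x), open at the bin end (+x)
- tray_handle (a point): middle of the tray's black round handle bar, 14 mm thick, 90 mm free length along the station's y, 47 mm outside the tray's end wall; about 150 mm above the bench and 219 mm from the hinge axis
- tray_hinge (a point): middle of the tray's hinge axis, which runs along the station's y, 104 mm above the bench, fixed
- bin_floor (a point): middle of the scrap bin's floor, upper face; inside 196 x 188 mm (x, y)
- chuck_seat (a point): fixed bench chuck with an upright axis: 150 x 150 mm dark foot plate, blue body, steel sleeve with three spokes, three brass jaws. The point is the centre of its flat seat (44 mm across, 67 mm above the bench), on the axis, where the foot of the bit stands; the three jaws rise around it to 93 mm above the bench
- sleeve (a joint): turn of the chuck's sleeve, rad: 0 = jaws fully open (circle of 48 mm between them); grows clockwise seen from above and moves all three jaws inward 7.5 mm per rad, so that their sprung pads meet the 30 mm bit at about 1.2 and press harder the further it is turned (about 10 N each at 1.5, fully tight); stop at 1.6. Starts nearly closed. Stiff (0.4 N m) and stays where it is left
- peg0 (a point): grip point of one of the sleeve's three upright red pegs, 16 mm thick, 90 mm from the chuck's axis, 110 mm above the bench; the peg's free part runs from 61 to 127 mm above the bench; moves with the sleeve. The other two pegs are alike, at 120 degrees either way round the axis
- jaw0: chuck jaw with a sprung brass pad, about 24 x 18 x 25 mm; its origin lies on the bench near the chuck's axis and moves with the jaw
- jaw1: chuck jaw with a sprung brass pad, about 24 x 18 x 25 mm; its origin lies on the bench near the chuck's axis and moves with the jaw
- jaw2: chuck jaw with a sprung brass pad, about 24 x 18 x 25 mm; its origin lies on the bench near the chuck's axis and moves with the jaw
- bit: the bit: upright steel cylinder with orange upper third, 30 mm thick, 100 mm tall, about 0.3 kg, at first standing on a fixed black rubber pad 6 mm high; origin at the centre of its foot, z up along it
- link0: worn suspension link: dark steel bar 70 x 28 x 28 mm with rounded ends and two copper bushes, about 0.12 kg; origin at its middle, x along its length; two to four of the four links are present (None for an absent one)
- link1: worn suspension link: dark steel bar 70 x 28 x 28 mm with rounded ends and two copper bushes, about 0.12 kg; origin at its middle, x along its length; two to four of the four links are present (None for an absent one)
- link2: worn suspension link: dark steel bar 70 x 28 x 28 mm with rounded ends and two copper bushes, about 0.12 kg; origin at its middle, x along its length; two to four of the four links are present (None for an absent one)
- link3: worn suspension link: dark steel bar 70 x 28 x 28 mm with rounded ends and two copper bushes, about 0.12 kg; origin at its middle, x along its length; two to four of the four links are present (None for an absent one)
- grease_jar: closed jar 70 mm across, 70 mm tall; bystander, to be left alone; origin at its underside
- spray_can: can 60 mm across, 170 mm tall; bystander, to be left alone; origin at its underside
- mug: blue mug 80 mm across, 90 mm tall; bystander, to be left alone; origin at its underside
- driver: screwdriver lying down; bystander, to be left alone; origin at its underside
- spanner: spanner lying down; bystander, to be left alone; origin at its underside
- spare_bush: brass bush, 56 mm across, 30 mm tall; bystander, to be left alone; origin at its underside

How it is judged:
On the way, in this order (a step that is already met when the one before it is completed fails the run):
1. all worn links present lie in the flat tip tray (x of link0 in the frame of tray_floor between -0.09 and 0.09 m and y of link0 in the frame of tray_floor between -0.082 and 0.082 m and z of link0 in the frame of tray_floor between 0 and 0.07 m and x of link1 in the frame of tray_floor between -0.09 and 0.09 m and y of link1 in the frame of tray_floor between -0.082 and 0.082 m and z of link1 in the frame of tray_floor between 0 and 0.07 m and x of link2 in the frame of tray_floor between -0.09 and 0.09 m and y of link2 in the frame of tray_floor between -0.082 and 0.082 m and z of link2 in the frame of tray_floor between 0 and 0.07 m and x of link3 in the frame of tray_floor between -0.09 and 0.09 m and y of link3 in the frame of tray_floor between -0.082 and 0.082 m and z of link3 in the frame of tray_floor between 0 and 0.07 m and value of joint tip_tray below 0.1 rad), for 0.3 s.
2. the tray is being tipped (value of joint tip_tray above 0.35 rad).
3. all worn links are in the scrap bin (x of link0 in the frame of bin_floor between -0.097 and 0.097 m and y of link0 in the frame of bin_floor between -0.093 and 0.093 m and z of link0 in the frame of bin_floor between 0 and 0.09 m and x of link1 in the frame of bin_floor between -0.097 and 0.097 m and y of link1 in the frame of bin_floor between -0.093 and 0.093 m and z of link1 in the frame of bin_floor between 0 and 0.09 m and x of link2 in the frame of bin_floor between -0.097 and 0.097 m and y of link2 in the frame of bin_floor between -0.093 and 0.093 m and z of link2 in the frame of bin_floor between 0 and 0.09 m and x of link3 in the frame of bin_floor between -0.097 and 0.097 m and y of link3 in the frame of bin_floor between -0.093 and 0.093 m and z of link3 in the frame of bin_floor between 0 and 0.09 m), for 0.2 s.
4. the bit stands upright between the open jaws (z of bit in the frame of chuck_seat between -0.005 and 0.006 m and angle between bit's own z axis and vertical below 0.1 rad and horizontal distance between bit and chuck_seat below 0.014 m and value of joint sleeve below 0.9 rad), for 0.2 s.
5. the sleeve has been turned until all three jaws hold the bit (z of bit in the frame of chuck_seat between -0.005 and 0.006 m and angle between bit's own z axis and vertical below 0.1 rad and horizontal distance between bit and chuck_seat below 0.005 m and contact force between each of jaw0, jaw1, jaw2 and bit above 3 N and value of joint sleeve above 1 rad), for 0.3 s.
At the end, for the whole second after the job is handed in: every worn link present lies inside the scrap bin; the tray is flat (within 0.08 rad); the bit stands on the chuck's seat, upright within 0.1 rad, within 5 mm of the axis and 6 mm of the seat's height, at rest, with each of the three jaws pressing on it with more than 3 N and the sleeve past 1.0 rad (all of step 3 and all of step 5 and value of joint tip_tray below 0.08 rad and linear speed of bit below 0.02 m/s); the robot touches nothing.
It fails at once if a bystander is pushed more than 40 mm from its place (distance of any of grease_jar, spray_can, mug, driver, spanner, spare_bush from where it was at the start of the episode above 0.04 m).
Of link0, link1, link2, link3 only 2 to 4 are there at a start; the rules pass over those that are not, and their reading is None.
At some moment in a run one of link0, link1, link2, link3 may be knocked a few centimetres aside while the robot is not near it.
It also fails if it takes over 210 s, if anything falls off the work surface, if the arm or the gripper's body presses on something with over 40 N, if the wrist force passes 120 N, or if a joint passes its speed limit or range.

## Working session

There is one attempt and no reset: what is moved stays moved. The work goes in short steps, Python scripts to look and compute and a tool call to move; the robot and the scene stay as the last step left them, time stands still between calls to the robot, and variables do not carry over. Pictures are saved under pics/ and viewed, and the job is handed in when it is done.

Besides the shell and the picture viewer there is one more tool, called after "Emit:" by a JSON object that holds its "method" and its "body". send_rows: Moves the arm, as the interface text tells. Its arguments: {"type":"object","properties":{"moves":{"type":"string"}},"required":["moves"]}

```bash
ls; mkdir -p pics
cat > h.py <<'E'
import numpy as np, cv2, json
from bench import robot, imaging, order
from scipy.spatial.transform import Rotation as Ro
def save(p,name,scale=1.5):
    im=cv2.cvtColor(p['image'],cv2.COLOR_RGB2BGR)
    cv2.imwrite('pics/'+name+'.png',cv2.resize(im,None,fx=scale,fy=scale,interpolation=cv2.INTER_CUBIC))
def ray(p,uv):
    R=np.array(p['R']);t=np.array(p['t'])
    d=R.T@np.linalg.solve(np.array(p['mtx']),[uv[0],uv[1],1]); return -R.T@t,d
def atz(p,uv,z):
    c,d=ray(p,uv); return c+d*(z-c[2])/d[2]
def tri(ps,uvs):
    A=np.zeros((3,3));b=np.zeros(3)
    for p,uv in zip(ps,uvs):
        c,d=ray(p,uv);d=d/np.linalg.norm(d);P=np.eye(3)-np.outer(d,d);A+=P;b+=P@c
    X=np.linalg.solve(A,b)
    return X
def proj(p,X):
    q=np.array(p['mtx'])@(np.array(p['R'])@np.array(X)+np.array(p['t']));return q[:2]/q[2]
E
python3 - <<'E'
from h import *
o=robot.get_obs();print(o)
a=imaging.snapshot('scene');b=imaging.snapshot('top')
save(a,'s0');save(b,'t0')
for n in ['link0','bit','chuck_seat','peg0','tray_floor','tray_handle','tray_hinge','bin_floor','grease_jar','spray_can','mug','driver','spanner','spare_bush','jaw0']:
    for q,l in((a,'S'),(b,'T')):
        print(n,l,[(np.round(r['centre'],1).tolist(),round(r['conf'],2)) for r in imaging.landmark_of(q,n)])
E
```

```text
pics
{'time': 0.0, 'joint_positions': array([ 1.03389087e+00,  8.79342322e-02,  1.37220883e+00, -2.08469544e-05,
        1.68359133e+00, -1.03120492e-01]), 'qvel': array([ 1.20189165e-03,  1.41765464e-04, -1.19880921e-05, -1.35149061e-03,
        5.71071642e-04, -6.25709000e-04]), 'joint_torque': array([ 3.02710714e-04, -3.40178847e+01, -3.02430832e+01,  7.18663190e-02,
        3.29462020e-02, -1.37553716e-04]), 'tool_pos': array([0.2308971 , 0.49855629, 0.18673861]), 'ee_rot': array([-1.57059647,  0.00213248,  1.13700925]), 'wrist_force': array([-0.67038441, -0.08620928, -0.36616991]), 'wrist_torque': array([-0.03418148, -0.01246009, -0.01589001]), 'width': 0.09395574548362601}
link0 S [([286.8, 186.6], 0.7), ([240.0, 183.9], 0.63), ([265.8, 167.3], 0.57), ([264.3, 200.7], 0.51)]
link0 T [([286.4, 250.3], 0.61), ([285.4, 210.2], 0.58), ([251.8, 216.0], 0.5), ([248.6, 247.8], 0.46), ([432.7, 264.8], 0.21)]
bit S [([273.1, 264.4], 0.38)]
bit T [([277.6, 180.3], 0.59)]
chuck_seat S [([223.3, 132.7], 0.79)]
chuck_seat T [([357.1, 229.9], 0.76)]
peg0 S [([218.4, 138.2], 0.56), ([286.5, 1
[... 584 characters left out ...]
214.8], 0.58)]
grease_jar T [([124.8, 222.1], 0.79)]
spray_can S [([198.2, 217.4], 0.6)]
spray_can T [([287.2, 150.5], 0.7), ([123.3, 221.2], 0.64)]
mug S [([387.8, 279.5], 0.66)]
mug T [([99.4, 255.0], 0.8), ([348.8, 240.0], 0.64)]
driver S [([201.6, 97.1], 0.6)]
driver T [([433.1, 264.9], 0.68), ([283.2, 209.2], 0.25)]
spanner S [([178.2, 112.6], 0.61), ([299.4, 234.0], 0.21)]
spanner T [([428.3, 226.0], 0.62), ([180.0, 259.7], 0.31)]
spare_bush S [([216.6, 235.0], 0.72), ([241.6, 183.5], 0.21)]
spare_bush T [([256.4, 155.4], 0.79), ([188.3, 226.3], 0.52)]
jaw0 S [([226.8, 137.7], 0.49), ([215.4, 231.6], 0.38)]
jaw0 T [([354.3, 234.3], 0.58), ([355.5, 237.9], 0.56), ([349.9, 238.4], 0.52)]
```

View pics/s0.png

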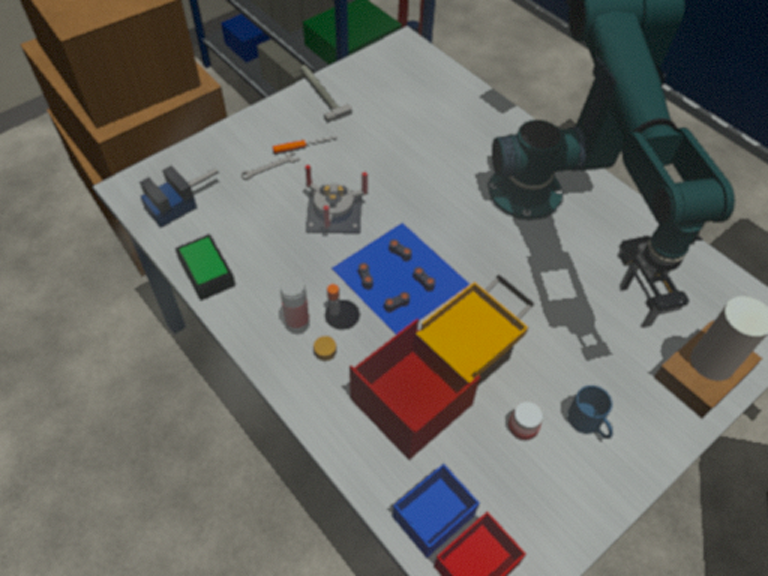

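View pics/t0.png

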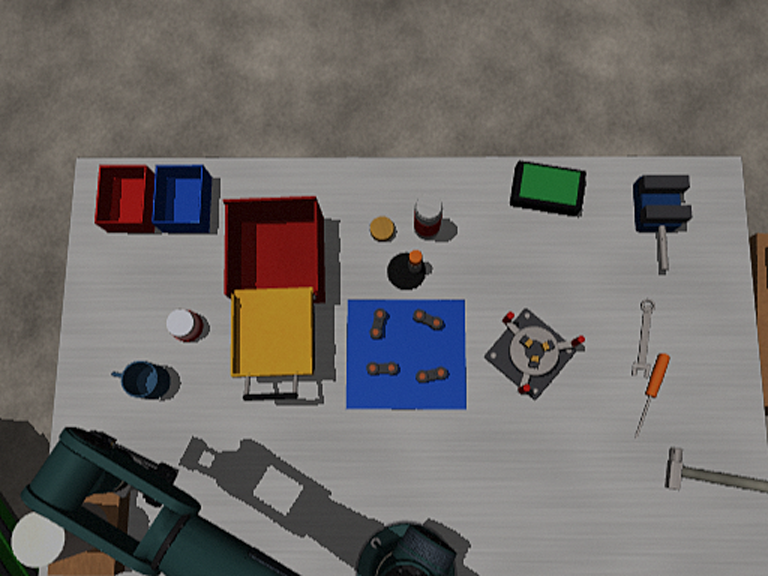

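The pictures show four links on the blue mat (top camera at about (253,216), (286,213), (255,246) and (288,250) in 512-wide pixels), with the tray and bin to the left. The bit stands on its black pad at about (276,175) and the chuck is at (357,232) with three red pegs. The scene-camera "bit" detection at (273,264) is really the bin.

Run:
```python
from h import *
a=imaging.snapshot('scene');b=imaging.snapshot('top')
for q in(a,b):print(-np.array(q['R']).T@np.array(q['t']))
def show(n,l,i=0,j=0):
    X=tri([a,b],[np.array(a0) for a0 in (i,j)]);print(n,np.round(X,3),'res',np.round(proj(a,X)-i,1),np.round(proj(b,X)-j,1))
L=lambda q,n:[np.array(r['centre']) for r in imaging.landmark_of(q,n)]
for i in L(a,'link0'):
  for j in L(b,'link0')[:4]:
    X=tri([a,b],[i,j])
    if np.abs(proj(a,X)-i).max()<2.5 : show('link',0,i,j)
for n in ['tray_floor','tray_handle','tray_hinge','chuck_seat','grease_jar','mug','spare_bush']:
    show(n,0,L(a,n)[0],L(b,n)[0])
show('can',0,L(a,'spray_can')[0],L(b,'spray_can')[0])
# bin, colour blobs
def blobs(q,lo,hi,box,mn=6):
    h=cv2.cvtColor(q['image'],cv2.COLOR_RGB2HSV);m=cv2.inRange(h,np.array(lo),np.array(hi))
    if lo[0]==0 and hi[0]<8: m|=cv2.inRange(h,np.array([172]+lo[1:]),np.array([180]+hi[1:]))
    k=np.zeros_like(m);k[box[1]:box[3],box[0]:box[2]]=255;m&=k
    n,_,st,c=cv2.connectedComponentsWithStats(m)
    return [(c[x].round(1).tolist(),st[x].tolist()) for x in range(1,n) if st[x][4]>=mn]
print('pegs T',blobs(b,[0,130,60],[6,255,255],(325,195,400,270)))
print('pegs S',blobs(a,[0,130,60],[6,255,255],(195,100,255,160)))
print('or T',blobs(b,[5,130,90],[20,255,255],(265,160,290,185)))
print('or S',blobs(a,[5,130,90],[20,255,255],(215,185,232,215)))
for n,q in(('bS',a),('bT',b)):
  im=q['image']
  c=im[170:240,190:300] if q is a else im[150:260,230:330]
  cv2.imwrite('pics/%s.png'%n,cv2.cvtColor(cv2.resize(c,None,fx=5,fy=5,interpolation=cv2.INTER_CUBIC),cv2.COLOR_RGB2BGR))
```

```text
[1.24662548 0.7996801  1.53963016]
[2.83483544e-01 2.00481527e-04 1.66549061e+00]
link [0.433 0.056 0.003] res [-2.1 -0.4] [-1.9  1.6]
link [ 0.426 -0.058  0.005] res [-0.7 -0.1] [-0.6  0.5]
link [0.515 0.049 0.182] res [2.  0.4] [ 1.7 -1.5]
link [ 0.56  -0.048  0.026] res [0.3 0.1] [ 0.2 -0.2]
tray_floor [0.537 0.275 0.027] res [7.2 0.8] [ 5.9 -5. ]
tray_handle [0.372 0.271 0.143] res [0.9 0.1] [ 0.8 -0.6]
tray_hinge [0.586 0.288 0.111] res [-0.1 -0. ] [-0.1  0.1]
chuck_seat [ 0.485 -0.281  0.071] res [0.3 0.1] [ 0.3 -0.3]
grease_jar [0.529 0.497 0.008] res [4.  0.4] [ 3.2 -2.4]
mug [ 0.414  0.572 -0.004] res [1.1 0.1] [ 0.9 -0.6]Traceback (most recent call last):
  File "<stdin>", line 12, in <module>
IndexError: list index out of range
```

```bash
cat >> h.py <<'E'
def blobs(q,lo,hi,box,mn=6):
    h=cv2.cvtColor(q['image'],cv2.COLOR_RGB2HSV);m=cv2.inRange(h,np.array(lo),np.array(hi))
    if lo[0]==0 and hi[0]<8: m|=cv2.inRange(h,np.array([172]+lo[1:]),np.array([180]+hi[1:]))
    k=np.zeros_like(m);k[box[1]:box[3],box[0]:box[2]]=255;m&=k
    n,_,st,c=cv2.connectedComponentsWithStats(m)
    return [(c[x].round(1).tolist(),st[x].tolist()) for x in range(1,n) if st[x][4]>=mn]
def show(a,b,n,i,j):
    X=tri([a,b],[np.array(a0) for a0 in (i,j)]);print(n,np.round(X,3),'res',np.round(proj(a,X)-i,1),np.round(proj(b,X)-j,1));return X
def crop(q,n,x0,y0,x1,y1,s=5):
  cv2.imwrite('pics/%s.png'%n,cv2.cvtColor(cv2.resize(q['image'][y0:y1,x0:x1],None,fx=s,fy=s,interpolation=cv2.INTER_CUBIC),cv2.COLOR_RGB2BGR))
E
python3 - <<'E'
from h import *
a=imaging.snapshot('scene');b=imaging.snapshot('top')
print('pegs T',blobs(b,[0,130,60],[6,255,255],(325,195,400,270)))
print('pegs S',blobs(a,[0,130,60],[6,255,255],(195,100,255,160)))
print('or T',blobs(b,[5,130,90],[20,255,255],(265,160,290,185)))
print('or S',blobs(a,[5,130,90],[20,255,255],(215,185,232,215)))
# links on blue mat: non-blue in mat box
h=cv2.cvtColor(b['image'],cv2.COLOR_RGB2HSV)
m=(~((h[...,0]>100)&(h[...,0]<130)&(h[...,1]>140))).astype(np.uint8)*255
k=np.zeros_like(m);k[202:270,233:308]=255;m&=k
n,lb,st,c=cv2.connectedComponentsWithStats(m)
for i in range(1,n):
  if st[i][4]>40:
    pts=np.argwhere(lb==i)[:,::-1].astype(np.float32)
    W=np.array([atz(b,p,0.022)[:2] for p in pts]);mu=W.mean(0);w,v=np.linalg.eigh(np.cov(W.T))
    print('link',st[i].tolist(),mu.round(3),'ang',np.degrees(np.arctan2(v[1,1],v[0,1])).round(0),np.sqrt(w).round(4))
crop(b,'bT',230,150,340,260);crop(a,'bS',190,150,300,240)
crop(b,'cT',320,190,400,270,8)
E
```

```text
pegs T [([339.8, 209.9], [338, 208, 5, 5, 18]), ([386.9, 225.7], [385, 224, 5, 5, 18]), ([350.8, 258.1], [349, 256, 5, 5, 21])]
pegs S []
or T [([276.5, 170.6], [273, 167, 8, 9, 60])]
or S [([221.8, 192.9], [218, 190, 8, 7, 40])]
link [246, 206, 12, 20, 148] [0.541 0.062] ang 168.0 [0.0074 0.0198]
link [276, 206, 19, 14, 148] [ 0.551 -0.052] ang 65.0 [0.0076 0.0194]
link [244, 241, 21, 9, 153] [0.44  0.052] ang 90.0 [0.0074 0.0199]
link [277, 244, 21, 11, 151] [ 0.426 -0.059] ang 101.0 [0.0072 0.0197]
```

View pics/bT.png

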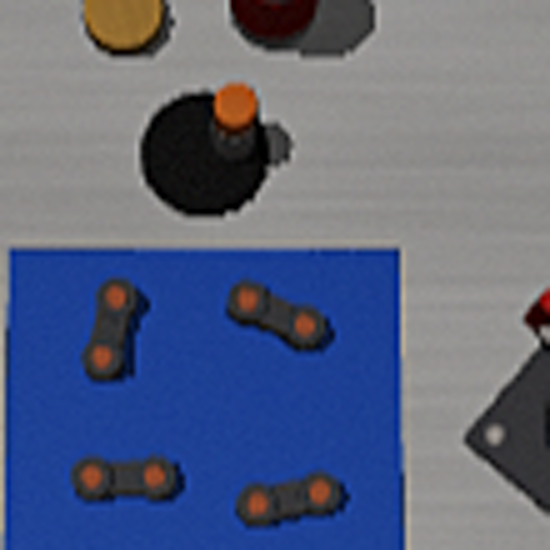

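View pics/bS.png

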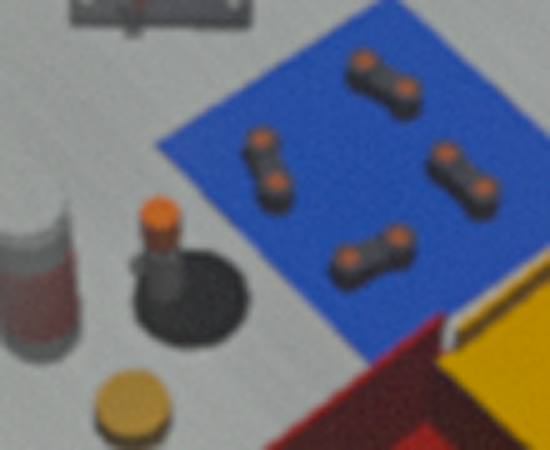

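View pics/cT.png

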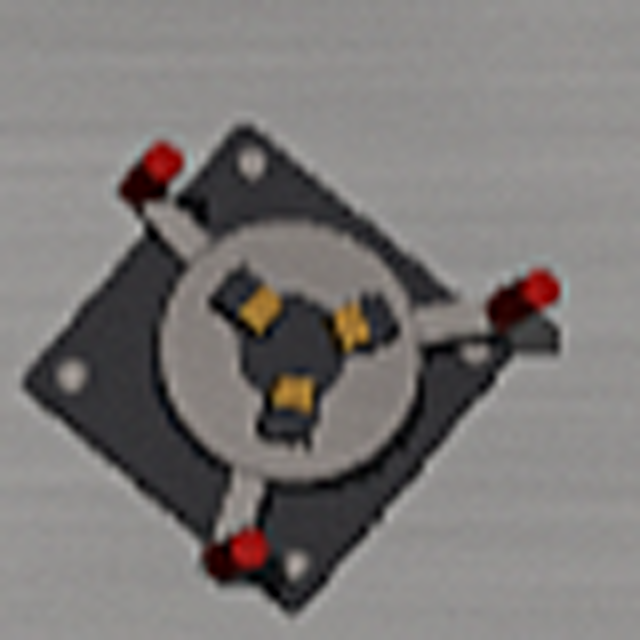

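The pictures show all four links flat with copper bushes up, and the chuck jaws nearly closed. The peg tops are at (340,210), (387,226) and (351,258). Next I measure these more exactly.

```bash
cat >> h.py <<'E'
def bushes(q,box):
    im=q['image'].astype(int);h=cv2.cvtColor(q['image'],cv2.COLOR_RGB2HSV)
    w=np.clip(im[...,0]-im[...,2]-15,0,None)*((im[...,0]>im[...,1]+8))
    m=(w>15).astype(np.uint8)
    k=np.zeros_like(m);k[box[1]:box[3],box[0]:box[2]]=1;m&=k
    n,lb,st,c=cv2.connectedComponentsWithStats(m);out=[]
    for i in range(1,n):
        if st[i][4]>=5:
            pp=np.argwhere(lb==i);ww=w[lb==i];out.append((pp[:,::-1]*ww[:,None]).sum(0)/ww.sum())
    return np.array(out)
def links(q,box,z=0.028):
    """pair bushes at plane z"""
    B=[atz(q,u,z)[:2] for u in bushes(q,box)]
    out=[]
    used=set()
    for d,i,j in sorted((abs(np.linalg.norm(B[i]-B[j])-0.042),i,j) for i in range(len(B)) for j in range(i)):
        if d<0.012 and i not in used and j not in used:
            used|={i,j};v=B[i]-B[j];out.append((*((B[i]+B[j])/2).round(4).tolist(),round(float(np.degrees(np.arctan2(v[1],v[0])))%180,1),round(float(np.linalg.norm(v)),4)))
    return out
def plan(x,y,z,yawdeg=None):
    o=robot.get_obs();p=o['tool_pos'];yaw=o['ee_rot'][2]
    r=0
    if yawdeg is not None:
        r=-((yawdeg-np.degrees(yaw)+90)%180-90); 
        print('roll total %.1f (j6 %.2f)'%(r,o['joint_positions'][5]))
    yn=yaw-np.radians(r)
    d=np.array([x,y,z])-p
    print('after-roll: tx %.4f ty %.4f tz %.4f | tcp'%(d[0]*np.cos(yn)+d[1]*np.sin(yn),-d[2],-d[0]*np.sin(yn)+d[1]*np.cos(yn)),p.round(4),'yaw %.1f'%np.degrees(yaw),'w %.4f'%o['width'],'F',o['wrist_force'].round(1),'t %.2f'%o['time'])
E
python3 - <<'E'
from h import *
a=imaging.snapshot('scene');b=imaging.snapshot('top')
print('T',links(b,(232,200,310,270)))
print('S',links(a,(210,150,310,215)))
# peg tops, bit top
P=[(339.8,209.9),(386.9,225.7),(350.8,258.1)]
W=np.array([atz(b,u,.126) for u in P]);print('pegs',W.round(4))
A=np.c_[2*W[:,:2],np.ones(3)];s=np.linalg.solve(A,(W[:,:2]**2).sum(1));print('axis',s[:2],'r',np.sqrt(s[2]+s[:2]@s[:2]), np.degrees(np.arctan2(*(W[:,:2]-s[:2]).T[::-1])))
# bit top full view
print('orB',atz(b,(276.9,171),.1),)
X=show(a,b,'bit-top',(221.8,192.9),(276.8,171.2))
for n in ['spray_can','spare_bush']:
  for q in(a,b): print(n,[(np.round(r['centre'],1).tolist(),round(r['conf'],2)) for r in imaging.recognise(q,n)],[(np.round(r['centre'],1).tolist(),round(r['conf'],2)) for r in imaging.landmark_of(q,n)])
print('can top?',atz(b,(286,137),.17),atz(a,(196,191),.17),'bush',atz(b,(254.6,152),.03))
plan(0.44,0.05,0.1,90)
crop(a,'trS',230,170,370,310,5);crop(b,'trT',140,120,230,275,4)
crop(a,'ckS',190,95,260,165,8)
E
```

```text
T [(0.5419, 0.0625, 167.2, 0.0421), (0.4406, 0.0525, 90.6, 0.0421), (0.4261, -0.0583, 101.0, 0.0423), (0.5518, -0.0508, 65.7, 0.0424)]
S [(0.4259, -0.0573, 100.9, 0.042), (0.541, 0.0628, 167.1, 0.0419), (0.5511, -0.05, 66.3, 0.0422), (0.4397, 0.0528, 91.0, 0.0424)]
pegs [[ 0.5424 -0.2229  0.126 ]
 [ 0.4917 -0.3699  0.126 ]
 [ 0.3898 -0.2529  0.126 ]]
axis [ 0.47472101 -0.28178693] r 0.08969071816096671 [ 41.01653629 -79.07520895 161.20014115]
orB [ 0.67678088 -0.02371659  0.1       ]
bit-top [ 0.676 -0.023  0.097] res [-0.3 -0.1] [-0.2  0.2]
spray_can [([196.1, 205.0], 0.64), ([290.1, 245.2], 0.56)] [([198.4, 214.7], 0.9), ([223.4, 136.8], 0.21)]
spray_can [([286.5, 141.5], 0.96)] [([287.2, 148.7], 0.96)]
spare_bush [([216.2, 231.6], 0.48)] [([214.6, 233.7], 0.5)]
spare_bush [([253.2, 155.0], 0.56)] [([256.0, 152.8], 0.75), ([431.6, 264.2], 0.51)]
can top? [ 0.77074507 -0.05207987  0.17      ] [ 0.7689267  -0.04287063  0.17      ] bush [0.76239544 0.05229971 0.03      ]
roll total -24.9 (j6 -0.10)
after-roll: tx -0.4491 ty 0.0879 tz -0.2088 | tcp [0.2312 0.4991 0.1879] yaw 65.1 w 0.0942 F [-0.1 -0.5  0.4] t 3.25
```

View pics/trT.png

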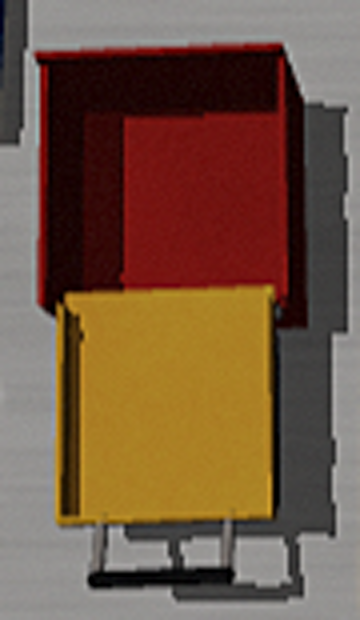

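View pics/trS.png

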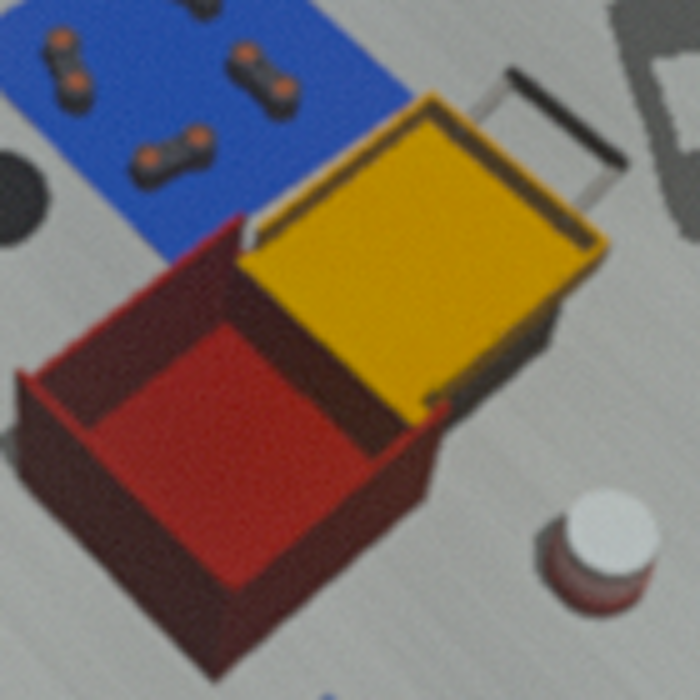

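View pics/ckS.png

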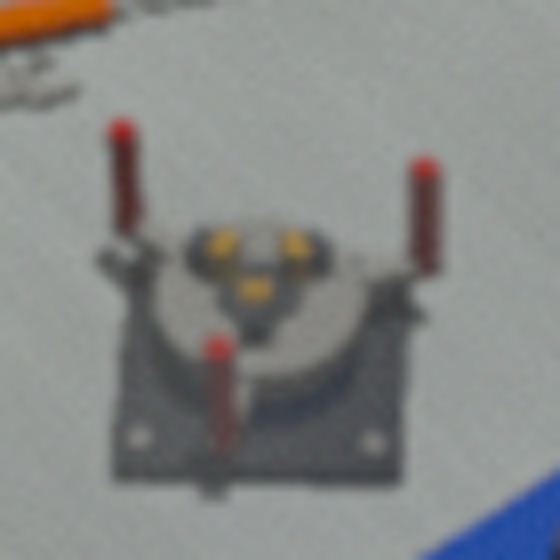

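The tray crops show the handle bar ends at top-camera (163,264.5) and (197.5,263.8), and in the scene camera at (332.4,184.6) and (354.4,203). I'll get the station pose from those.

Run:
```python
from h import *
a=imaging.snapshot('scene');b=imaging.snapshot('top')
l=show(a,b,'hL',(354.4,203),(163.25,264.5));r=show(a,b,'hR',(332.4,184.6),(197.5,263.75))
for q,L in((b,[(163.25,264.5),(197.5,263.75)]),(a,[(354.4,203),(332.4,184.6)])):
    W=np.array([atz(q,u,.15) for u in L]);print(W.round(4),W.mean(0).round(4),np.degrees(np.arctan2(*(W[0]-W[1])[:2])))
W=[atz(b,np.array(u)/4+[140,120],.16) for u in [(40,55),(283,45)]];print('bin far',np.round(W,4),np.degrees(np.arctan2(*(W[0]-W[1])[:2])))
# floor corner at bin edge (right), tray wall tops
print('floor edge R z.109',atz(b,np.array((273,287))/4+[140,120],.109),'near edge corners z.139',atz(b,np.array((57,525))/4+[140,120],.139),atz(b,np.array((273,517))/4+[140,120],.139))
print('scene: near corners z139',atz(a,np.array((433,95))/5+[230,170],.139),atz(a,np.array((607,243))/5+[230,170],.139))
for n in ['tray_handle','tray_hinge','tray_floor','bin_floor']:
  z={'tray_handle':.15,'tray_hinge':.104,'tray_floor':.109,'bin_floor':.005}[n]
  for q in(a,b): r=imaging.landmark_of(q,n); print(n,[(atz(q,x['centre'],z).round(3)[:2].tolist(),round(x['conf'],2)) for x in r])
```

```text
hL [0.367 0.331 0.148] res [-0.5 -0. ] [-0.5  0.3]
hR [0.369 0.225 0.146] res [-0.7 -0.1] [-0.6  0.5]
[[0.3679 0.3287 0.15  ]
 [0.3704 0.2228 0.15  ]] [0.3692 0.2758 0.15  ] -1.3105648865780986
[[0.367  0.3324 0.15  ]
 [0.37   0.2287 0.15  ]] [0.3685 0.2805 0.15  ] -1.6973745325884948
bin far [[0.7864 0.3864 0.16  ]
 [0.7942 0.19   0.16  ]] -2.263798137817095
floor edge R z.109 [0.60543078 0.20008176 0.109     ] near edge corners z.139 [0.40960796 0.36095808 0.139     ] [0.41596326 0.19204242 0.139     ]
scene: near corners z139 [0.42060589 0.2021397  0.139     ] [0.41494413 0.36625383 0.139     ]
tray_handle [([0.373, 0.264], 0.95)]
tray_handle [([0.373, 0.278], 0.82), ([0.446, -0.24], 0.57)]
tray_hinge [([0.581, 0.295], 0.8)]
tray_hinge [([0.589, 0.291], 0.76), ([0.495, 0.266], 0.41)]
tray_floor [([0.522, 0.29], 0.6)]
tray_floor [([0.513, 0.277], 0.84), ([0.54, -0.064], 0.68), ([0.666, 0.271], 0.45)]
bin_floor [([0.689, 0.289], 0.59), ([0.54, -0.06], 0.56), ([0.276, 0.218], 0.21)]
bin_floor [([0.685, 0.283], 0.73)]
```

```bash
python3 -c "
from h import *
plan(.5415,.0627,.20,77)"
```

```text
roll total -11.9 (j6 -0.10)
after-roll: tx -0.3554 ty -0.0121 tz -0.4005 | tcp [0.2312 0.4991 0.1879] yaw 65.1 w 0.0938 F [ 0.6 -0.4  0.1] t 3.75
```

Emit:
{"method": "send_rows", "body": {"moves": "-0.2 0 -0.006 0 -6; -0.2 0 -0.006 0 -6; -0.2 -0.022 0 -0.025 0; -0.2 -0.022 0 -0.025 0; -0.2 -0.022 0 -0.025 0; -0.2 -0.022 0 -0.025 0; -0.2 -0.022 0 -0.025 0; -0.2 -0.022 0 -0.025 0; -0.2 -0.022 0 -0.025 0; -0.2 -0.022 0 -0.025 0"}}

```text
time: 4.58
tool_pos: [0.3877, 0.2816, 0.2001]
ee_rot: [-1.571, -0.001, 1.347]
wrist_force: [0.4, 0.8, -0.2]
width: 0.0561
```

Emit:
{"method": "send_rows", "body": {"moves": "-0.2 -0.02 0 -0.022 0; -0.2 -0.02 0 -0.022 0; -0.2 -0.02 0 -0.022 0; -0.2 -0.02 0 -0.022 0; -0.2 -0.02 0 -0.022 0; -0.2 -0.02 0 -0.022 0; -0.2 -0.02 0 -0.022 0; -0.2 -0.02 0 -0.022 0; -0.2 -0.019 0 -0.024 0; -0.2 0 0 0 0"}}

```text
time: 5.42
tool_pos: [0.5445, 0.0597, 0.199]
ee_rot: [-1.572, 0.002, 1.341]
wrist_force: [0.0, -0.2, -0.5]
width: 0.0564
```

```bash
python3 -c "
from h import *
a=imaging.snapshot('scene');b=imaging.snapshot('top');print(links(a,(210,150,310,215)),links(b,(232,200,310,270)))
plan(.5415,.0627,.024,77.2)"
```

```text
[(0.4398, 0.0528, 91.2, 0.0424), (0.5404, 0.0643, 170.6, 0.043)] [(0.5402, 0.0645, 170.0, 0.042), (0.5515, -0.051, 66.4, 0.0418), (0.426, -0.0583, 101.1, 0.0424)]
roll total -0.2 (j6 -1.33)
after-roll: tx -0.0008 ty 0.1754 tz 0.0007 | tcp [0.5423 0.0633 0.1994] yaw 77.0 w 0.0566 F [-0.5  0.5 -0.2] t 5.52
```

Emit:
{"method": "send_rows", "body": {"moves": "-0.2 0 0.03 0 -2; -0.2 0 0.03 0 0; -0.2 0 0.03 0 0; -0.2 0 0.03 0 0; -0.2 0 0.03 0 0; -0.2 0 0.015 0 0; -0.2 0 0.01 0 0; -0.2 0 0 0 0; 1 0 0 0 0; 1 0 0 0 0"}}

```text
time: 6.35
tool_pos: [0.5435, 0.0645, 0.0269]
ee_rot: [-1.574, -0.001, 1.382]
wrist_force: [0.0, -0.5, 1.2]
width: 0.0466
```

Emit:
{"method": "send_rows", "body": {"moves": "1 0 0 0 0; 1 0 0 0 0; 1 0 0 0 0; 1 0 -0.03 0 0; 1 0 -0.04 0 0; 1 0 -0.04 0 0; 1 0 -0.04 0 0; 1 0 -0.03 0 0; 1 0 0 0 -6; 1 0 0 0 -6"}}

```text
time: 7.18
tool_pos: [0.544, 0.0639, 0.2093]
ee_rot: [-1.579, -0.0, 1.596]
wrist_force: [-0.1, 0.4, -1.1]
width: 0.0004
```

```bash
python3 -c "
from h import *
plan(.540,.248,.20,92)"
```

```text
roll total -0.6 (j6 -1.58)
after-roll: tx 0.1841 ty 0.0093 tz -0.0024 | tcp [0.544  0.0639 0.2093] yaw 91.4 w 0.0004 F [-0.1  0.4 -1.1] t 7.18
```

```bash
python3 -c "
from h import *
a=imaging.snapshot('scene');b=imaging.snapshot('top');print(links(a,(190,130,310,235)),links(b,(232,200,310,270)))
crop(a,'m1S',190,130,350,250,5);crop(b,'m1T',220,150,320,280,5)"
```

```text
[(0.4398, 0.0527, 91.1, 0.0426), (0.4754, -0.3019, 27.3, 0.0443)] [(0.5517, -0.0509, 66.1, 0.0423), (0.426, -0.0583, 101.1, 0.0425)]
```

View pics/m1S.png

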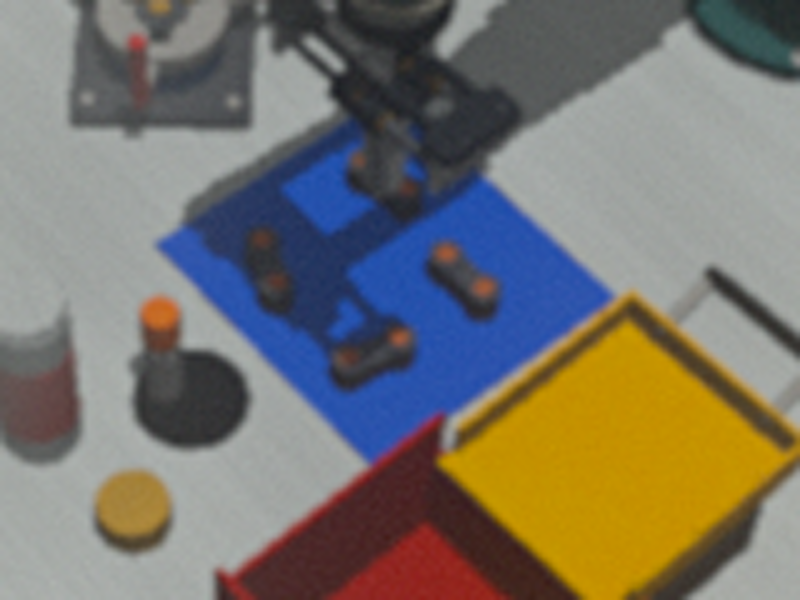

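View pics/m1T.png

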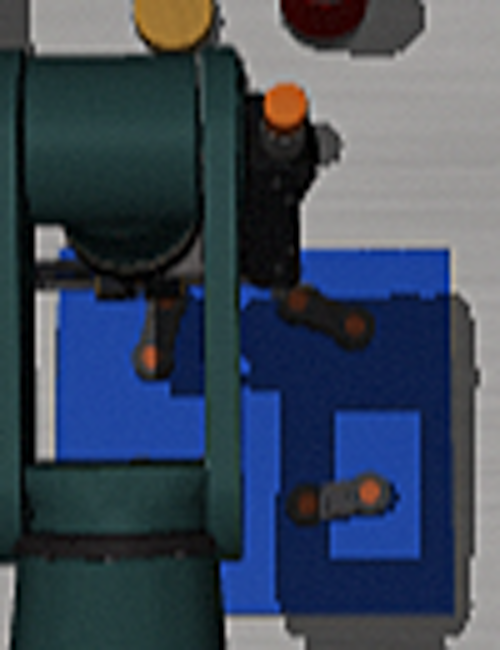

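The link is still at about (0.541,0.064). The fingers close at only about 60 mm/s and I lifted before they met it, so I'll go down again and close for longer.

Emit:
{"method": "send_rows", "body": {"moves": "-0.2 0 0 0.002 6; -0.2 0 0 0 6; -0.2 0 0.025 0 0; -0.2 0 0.03 0 0; -0.2 0 0.03 0 0; -0.2 0 0.03 0 0; -0.2 0 0.03 0 0; -0.2 0 0.03 0 0; -0.2 0 0.01 0 0; 1 0 0 0 0"}}

```text
time: 8.12
tool_pos: [0.537, 0.0638, 0.016]
ee_rot: [-1.563, 0.002, 1.379]
wrist_force: [-0.5, 0.1, 1.1]
width: 0.0521
```

Emit:
{"method": "send_rows", "body": {"moves": "1 0 0 0 0; 1 0 0 0 0; 1 0 0 0 0; 1 0 0 0 0; 1 0 0 0 0; 1 0 0 0 0; 1 0 0 0 0; 1 0 -0.02 0 0; 1 0 -0.04 0 0; 1 0 -0.04 0 0"}}

```text
time: 8.95
tool_pos: [0.5384, 0.0639, 0.1189]
ee_rot: [-1.566, 0.001, 1.381]
wrist_force: [0.7, 0.4, 0.3]
width: 0.0008
```

```bash
python3 -c "
from h import *
a=imaging.snapshot('scene');b=imaging.snapshot('top');print(links(a,(190,130,310,235)),links(b,(232,200,310,270)))
o=robot.get_obs();print(o['width'],o['tool_pos'])
crop(a,'m2S',190,130,350,250,5);crop(b,'m2T',220,150,320,280,5)"
```

```text
[(0.4754, -0.3021, 27.8, 0.0443)] [(0.5516, -0.0512, 66.2, 0.0418), (0.4261, -0.0583, 101.0, 0.0423), (0.4447, 0.0534, 90.1, 0.0399)]
0.00042046896223812936 [0.54508652 0.06404812 0.12843156]
```

View pics/m2S.png

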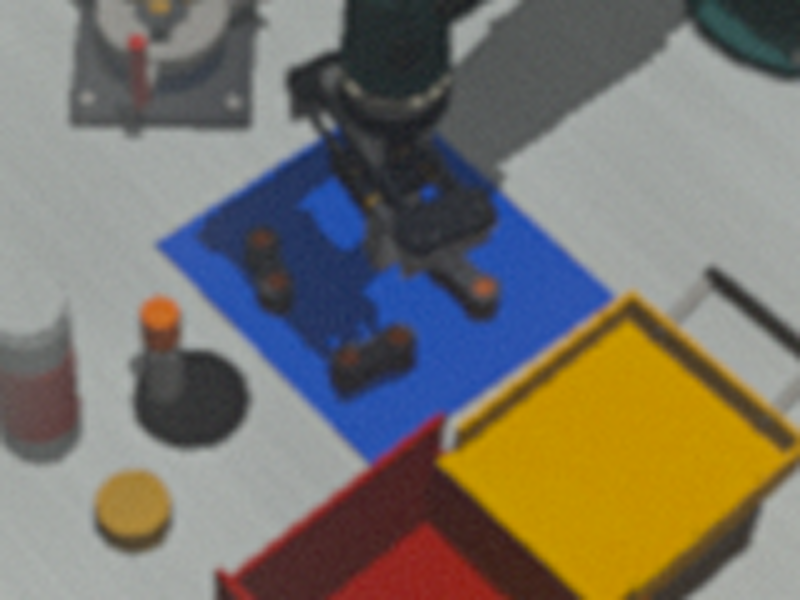

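View pics/m2T.png

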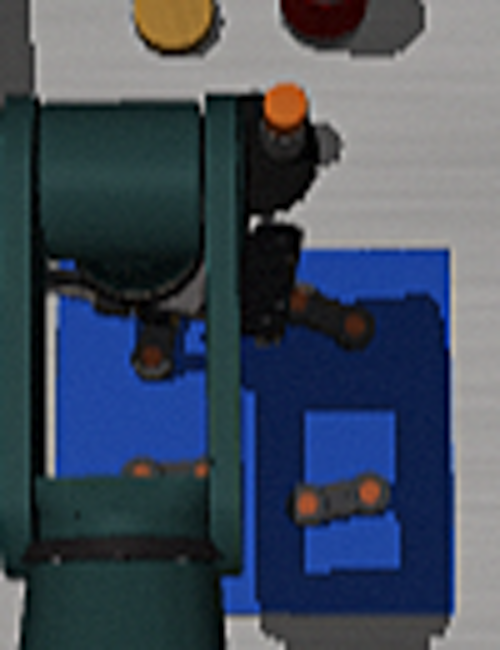

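```bash
python3 -c "
from h import *
a=imaging.snapshot('scene');b=imaging.snapshot('top')
o=robot.get_obs();p=o['tool_pos'];print(p,o['ee_rot'],o['joint_positions'])
R=Ro.from_euler('xyz',o['ee_rot']).as_matrix()
for d in(0.019,-0.078):
  for q,s,x0,y0 in((a,'S',190,130),(b,'T',220,150)): print(d,s,(proj(q,p+R[:,1]*d)-[x0,y0])*5)
print(R.round(3), (proj(a,[.5405,.0643,.014])-[190,130])*5)"
```

```text
[0.54125372 0.06397077 0.12170584] [-1.57463434e+00 -8.77204889e-04  1.38133741e+00] [ 1.35494382e-02  9.52513371e-02  1.49343876e+00  8.53982949e-05
  1.54896650e+00 -1.36778798e+00]
0.019 S [376.11616087 289.12634031]
0.019 T [149.92409486 307.3799008 ]
-0.078 S [381.76860718 208.63965739]
-0.078 T [143.61672127 282.05291374]
[[ 0.188  0.004 -0.982]
 [ 0.982  0.     0.188]
 [ 0.001 -1.    -0.004]] [372.81513228 356.12006521]
```

Emit:
{"method": "send_rows", "body": {"moves": "-0.2 0 0 0 0; -0.2 0 0 0 0; -0.2 0 0 0 0; -0.2 0 0 0 0; -0.2 0 0 0 0; -0.2 0 0 0 0; -0.2 0 0 0 0; -0.2 0 0 0 0; -0.2 0 0 0 0; -0.2 0 0 0 0"}}

```text
time: 9.98
tool_pos: [0.5402, 0.0639, 0.1199]
ee_rot: [-1.571, -0.0, 1.381]
wrist_force: [0.1, -0.6, 0.3]
width: 0.056
```

```bash
python3 -c "
from h import *
ps=[]
for i in range(6):
  a=imaging.snapshot('scene');ps.append(robot.get_obs()['tool_pos'])
print(np.mean(ps,0),np.std(ps,0))
crop(a,'m3S',240,150,310,220,8)
p=np.mean(ps,0);R=Ro.from_euler('xyz',robot.get_obs()['ee_rot']).as_matrix()
for s in(-.028,.028): print((proj(a,p+R[:,0]*s+R[:,1]*.019)-[240,150])*8)
"
```

```text
[0.54021979 0.06395345 0.11995372] [4.46340179e-06 7.29985287e-06 1.48383605e-05]
[173.17804626 259.88968653]
[234.20208342 347.89601001]
```

View pics/m3S.png

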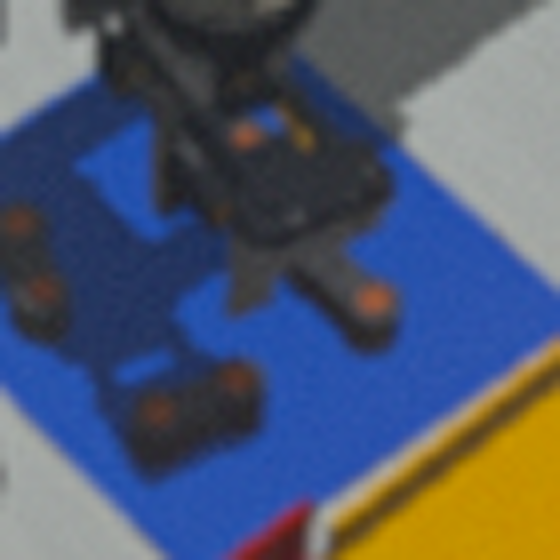

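```bash
python3 -c "
from h import *
a=imaging.snapshot('scene');o=robot.get_obs();p=o['tool_pos']
R=Ro.from_euler('xyz',o['ee_rot']).as_matrix();print(robot.tip_reach, [x for x in dir(robot) if x[0]!='_'])
for t in(-.02,0,.019):
 for s in(-.028,.028,-.04,.04): print(t,s,(proj(a,p+R[:,0]*s+R[:,1]*t)-[240,150])*8)
"
```

```text
0.019 ['IKError', 'get_obs', 'tip_reach']
-0.02 -0.028 [175.96566238 209.41424981]
-0.02 0.028 [238.15665482 298.2158363 ]
-0.02 -0.04 [162.90006031 190.75807232]
-0.02 0.04 [251.75049261 317.62627365]
0 -0.028 [174.55059684 235.54313125]
0 0.028 [236.1339675 323.9359039]
0 -0.04 [161.61026653 216.96942112]
0 0.04 [249.59249438 343.25339974]
0.019 -0.028 [173.23031793 259.92179792]
0.019 0.028 [234.24732266 347.92608395]
0.019 -0.04 [160.40679381 241.42654255]
0.019 0.04 [247.57976878 367.15535303]
```

```bash
python3 -c "
from h import *
a=imaging.snapshot('scene');p=np.array([.2312,.4991,.188])
R=Ro.from_euler('xyz',[-1.5708,0,np.radians(65.1)]).as_matrix()
for t in(-.02,0,.019):
 for s in(-.047,.047,-.059,.059): print(t,s,(proj(a,p+R[:,0]*s+R[:,1]*t))*1.5)
im=cv2.imread('pics/s0.png');cv2.imwrite('pics/s0c.png',cv2.resize(im[210:350,590:730],None,fx=5,fy=5))
"
```

```text
-0.02 -0.047 [624.47881268 289.44415126]
-0.02 0.047 [643.82245023 323.85736233]
-0.02 -0.059 [622.09900234 285.21036043]
-0.02 0.059 [646.38521156 328.41663131]
0 -0.047 [621.89793408 294.4475947 ]
0 0.047 [640.95807256 328.67348452]
0 -0.059 [619.55212997 290.2352836 ]
0 0.059 [643.48232756 333.20623613]
0.019 -0.047 [619.49308311 299.10978062]
0.019 0.047 [638.29076479 333.15825631]
0.019 -0.059 [617.17877906 294.91785278]
0.019 0.059 [640.77939164 337.66593721]
```

View pics/s0c.png

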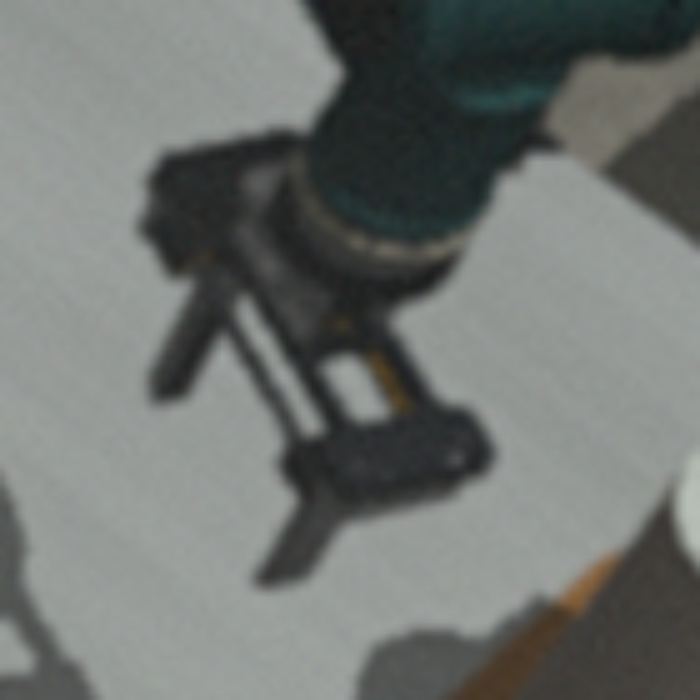

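Emit:
{"method": "send_rows", "body": {"moves": "-0.2 0 0.025 0 0; -0.2 0 0.025 0 0; -0.2 0 0.025 0 0; -0.2 0 0.015 0 0; -0.2 0 0.005 0 0; -0.2 0 0 0 0; -0.2 0 0 0 0; -0.2 0 0 0 0; -0.2 0 0 0 0; -0.2 0 0 0 0"}}

```text
time: 11.22
tool_pos: [0.5412, 0.064, 0.0264]
ee_rot: [-1.573, -0.001, 1.381]
wrist_force: [-0.2, 0.1, -0.6]
width: 0.0563
```

```bash
python3 -c "
from h import *
a=imaging.snapshot('scene');print(robot.get_obs()['tool_pos'],robot.get_obs()['wrist_force'])
crop(a,'m4S',240,150,310,220,8)
print((proj(a,[.5402,.064,0])-[240,150])*8)
"
```

```text
[0.54100978 0.06396858 0.02607703] [-0.4870943   0.24261468  0.68534117]
[195.49795556 425.27848925]
```

View pics/m4S.png

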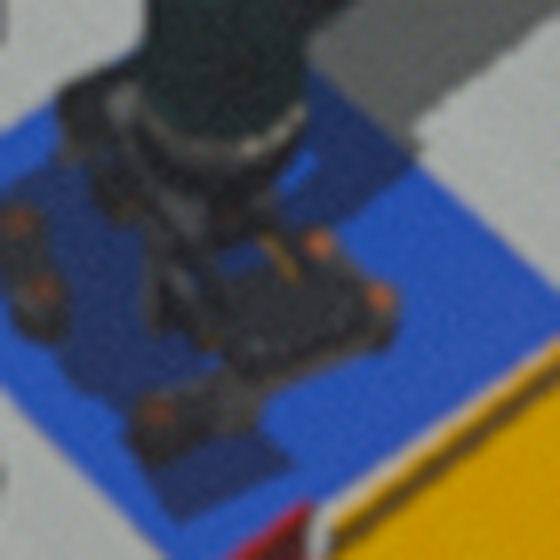

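In the picture the fingertips are at about (160,330) and (240,425) in the crop, which is roughly 30 mm higher than the state and tip_reach imply. The fingers are above the link, so I'll lower in small steps and watch the force.

Emit:
{"method": "send_rows", "body": {"moves": "-0.2 0 0.005 0 0; -0.2 0 0.005 0 0; -0.2 0 0.005 0 0; -0.2 0 0.005 0 0; -0.2 0 0 0 0; -0.2 0 0 0 0; -0.2 0 0 0 0; -0.2 0 0 0 0; -0.2 0 0 0 0; -0.2 0 0 0 0"}}

```text
time: 12.1
tool_pos: [0.5404, 0.064, 0.0052]
ee_rot: [-1.571, -0.0, 1.381]
wrist_force: [0.4, -0.4, 0.1]
width: 0.0568
```

```bash
python3 -c "
from h import *
a=imaging.snapshot('scene');print(robot.get_obs()['tool_pos'],robot.get_obs()['wrist_force'])
crop(a,'m5S',240,150,310,220,8)
"
```

```text
[0.540388   0.06395303 0.00516048] [-0.16092777 -0.38608757 -0.15250008]
```

View pics/m5S.png

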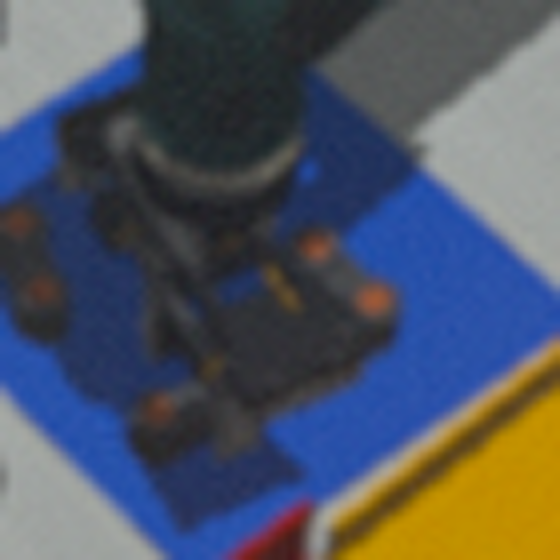

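Emit:
{"method": "send_rows", "body": {"moves": "-0.2 0 0.004 0 0; -0.2 0 0.004 0 0; -0.2 0 0 0 0; 1 0 0 0 0; 1 0 0 0 0; 1 0 0 0 0; 1 0 0 0 0; 1 0 0 0 0; 1 0 0 0 0; 1 0 0 0 0"}}

```text
time: 12.98
tool_pos: [0.5403, 0.064, -0.0029]
ee_rot: [-1.571, -0.0, 1.381]
wrist_force: [0.9, 0.3, 0.6]
width: 0.0279
```

Emit:
{"method": "send_rows", "body": {"moves": "1 0 0 0 0; 1 0 0 0 0; 1 0 0 0 0; 1 0 0 0 0; 1 0 -0.02 0 0; 1 0 -0.03 0 0; 1 0 -0.03 0 0; 1 0 -0.03 0 0; 1 0 -0.03 0 0; 1 0 -0.03 0 0"}}

```text
time: 13.82
tool_pos: [0.5395, 0.0639, 0.1675]
ee_rot: [-1.569, 0.0, 1.381]
wrist_force: [0.4, 0.2, -1.8]
width: 0.0273
```

```bash
python3 -c "
from h import *
a=imaging.snapshot('scene');plan(.540,.248,.20,92)
crop(a,'m6S',240,130,310,220,8)
"
```

```text
roll total -12.9 (j6 -1.37)
after-roll: tx 0.1840 ty -0.0248 tz -0.0033 | tcp [0.5431 0.064  0.1752] yaw 79.1 w 0.0273 F [2.3 1.8 3.3] t 13.87
```

View pics/m6S.png

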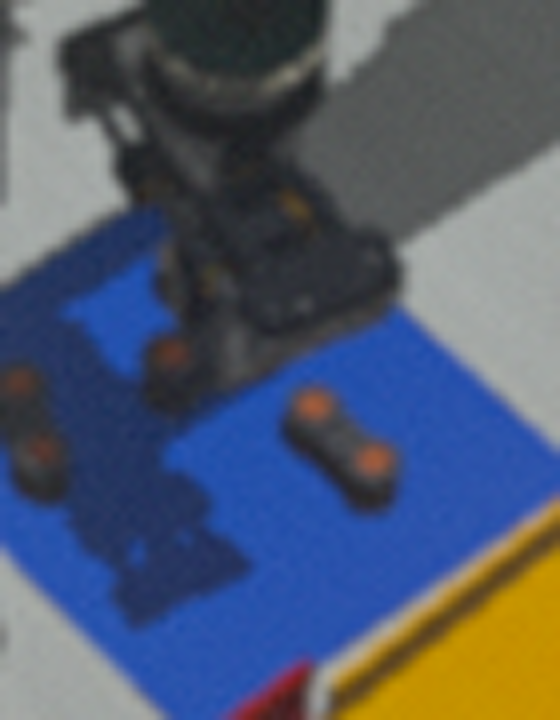

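Held now (27.3 mm), so the real fingertips sit about 30 mm higher than the stated TCP geometry. I'll use this offset from here on. Next it goes to tray slot A.

Emit:
{"method": "send_rows", "body": {"moves": "1 0 -0.02 0 -6.5; 1 0 0 0 -6.5; 1 0.02 0 0 0; 1 0.03 0 0 0; 1 0.03 0 0 0; 1 0.03 0 0 0; 1 0.03 0 0 0; 1 0.03 0 0 0; 1 0.014 0 0 0; 1 0 0 0 0"}}

```text
time: 14.7
tool_pos: [0.5323, 0.2505, 0.1855]
ee_rot: [-1.569, -0.0, 1.612]
wrist_force: [-0.2, 0.5, -2.1]
width: 0.0279
```

```bash
python3 -c "
from h import *
a=imaging.snapshot('scene');a=imaging.snapshot('top');a=imaging.snapshot('scene');plan(.540,.248,.112,92)
crop(a,'m7S',230,130,350,240,6)
"
```

```text
roll total 0.1 (j6 -1.27)
after-roll: tx 0.0010 ty 0.0743 tz -0.0068 | tcp [0.5333 0.2467 0.1863] yaw 92.1 w 0.0279 F [ 0.   0.3 -1.5] t 14.85
```

View pics/m7S.png

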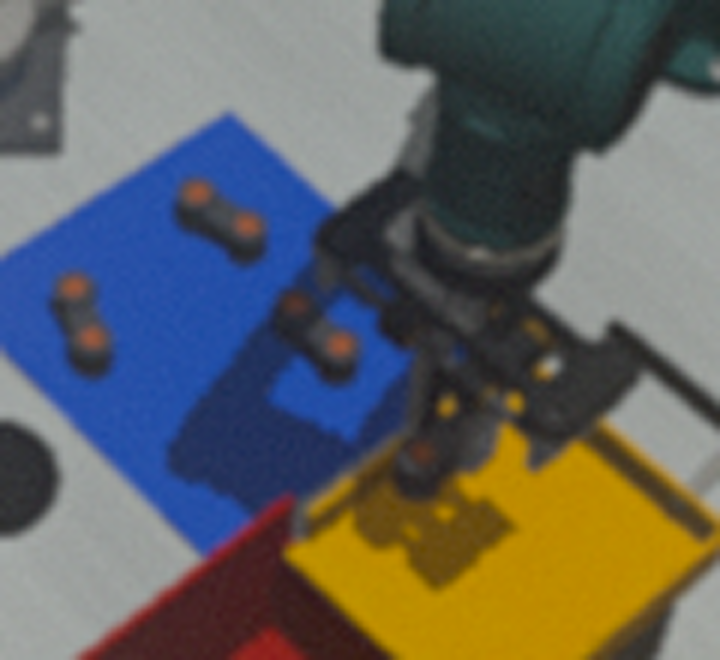

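The picture shows the link held over the tray's right-hand lane. I lower and release.

Emit:
{"method": "send_rows", "body": {"moves": "1 0 0.02 -0.006 0; 1 0 0.02 0 0; 1 0 0.015 0 0; 1 0 0.01 0 0; 1 0 0.005 0 0; 1 0 0.003 0 0; 1 0 0 0 0; 1 0 0 0 0; 1 0 0 0 0; 1 0 0 0 0"}}

```text
time: 15.68
tool_pos: [0.5399, 0.2483, 0.1151]
ee_rot: [-1.573, -0.001, 1.608]
wrist_force: [0.7, -0.5, -1.2]
width: 0.0278
```

Emit:
{"method": "send_rows", "body": {"moves": "0.1 0 0 0 0; 0.1 0 0 0 0; 0.1 0 0 0 0; 0.1 0 0 0 0; 0.1 0 0 0 0; 0.1 0 -0.02 0 0; 0.1 0 -0.03 0 0; 0.1 0 -0.03 0 0; -0.2 0 -0.02 0 0; -0.2 0 0 0 0"}}

```text
time: 16.52
tool_pos: [0.5417, 0.2489, 0.2204]
ee_rot: [-1.581, -0.003, 1.608]
wrist_force: [-0.6, 1.2, 0.3]
width: 0.0519
```

```bash
python3 -c "
from h import *
a=imaging.snapshot('scene');b=imaging.snapshot('top');plan(.4402,.0527,.19,91+90)
print(links(a,(190,130,310,215)),links(b,(232,200,310,270)))
crop(a,'m8S',230,130,350,240,6)
"
```

```text
roll total -88.9 (j6 -1.27)
after-roll: tx 0.1029 ty 0.0246 tz 0.1937 | tcp [0.5397 0.2482 0.2146] yaw 92.1 w 0.0558 F [ 0.7  0.2 -0.5] t 16.62
[(0.4259, -0.0573, 100.9, 0.042), (0.5511, -0.0503, 66.8, 0.0422), (0.4754, -0.3023, 27.4, 0.0442), (0.4611, 0.1892, 80.0, 0.0316)] [(0.4407, 0.0526, 90.9, 0.042), (0.5519, -0.0508, 65.4, 0.0424), (0.4262, -0.0583, 100.9, 0.0424)]
```

View pics/m8S.png

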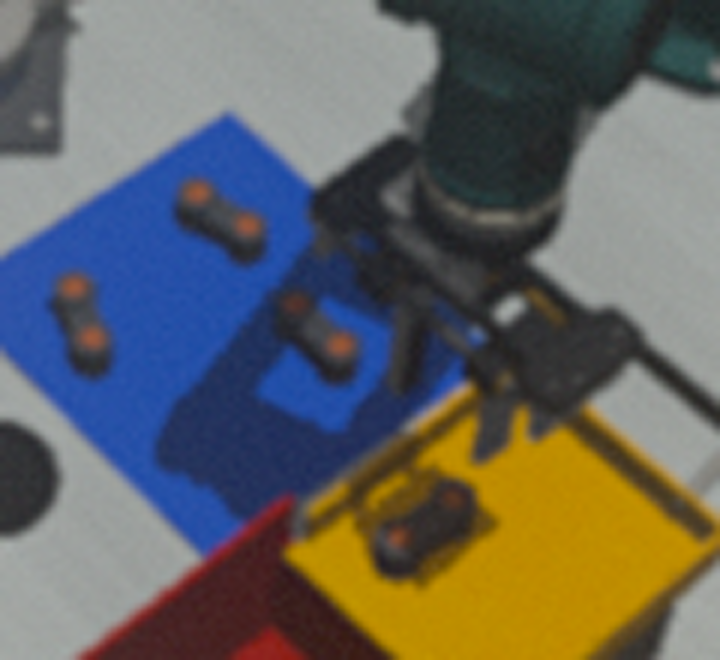

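The picture shows the first link flat in the tray's right lane at crop (425,530). Next is the link at (0.440,0.053), jaw yaw 1°.

Emit:
{"method": "send_rows", "body": {"moves": "-0.2 -0.024 0 0.0133 0; -0.2 -0.024 0 0.0133 0; -0.2 -0.024 0 0.0133 0; -0.2 -0.024 0 0.0133 0; -0.2 -0.024 0 0.0133 0; -0.2 -0.024 0 0.0133 0; -0.2 -0.024 0 0.0133 0; -0.2 -0.024 0 0.0133 0; -0.2 0 0 0 7; -0.2 0 0 0 7"}}

```text
time: 17.45
tool_pos: [0.4385, 0.0509, 0.2115]
ee_rot: [-1.567, 0.001, 1.355]
wrist_force: [0.9, 0.5, 0.2]
width: 0.0565
```

Emit:
{"method": "send_rows", "body": {"moves": "-0.2 0 0 0 7; -0.2 0 0 0 7; -0.2 0 0 0 7; -0.2 0 0 0 7; -0.2 0 0 0 7; -0.2 0 0 0 7; -0.2 0 0 0 7; -0.2 0 0 0 7; -0.2 0 0 0 7; -0.2 0 0 0 7"}}

```text
time: 18.28
tool_pos: [0.4389, 0.0522, 0.2111]
ee_rot: [-1.57, 0.005, 0.136]
wrist_force: [0.2, -0.1, -0.9]
width: 0.0563
```

Emit:
{"method": "send_rows", "body": {"moves": "-0.2 0 0.015 0 7; -0.2 0 0.02 0 0; -0.2 0 0.02 0 0; -0.2 0 0.02 0 0; -0.2 0 0.02 0 0; -0.2 0 0.01 0 0; -0.2 0 0 0 0; -0.2 0 0 0 0; -0.2 0 0 0 0; -0.2 0 0 0 0"}}

```text
time: 19.12
tool_pos: [0.4411, 0.0522, 0.1102]
ee_rot: [-1.571, -0.003, 0.02]
wrist_force: [-0.3, 0.5, -0.3]
width: 0.0563
```

```bash
python3 -c "
from h import *
a=imaging.snapshot('scene');b=imaging.snapshot('top');plan(.4402,.0527,-.003,1)
print(links(a,(190,130,300,210)),links(b,(232,200,310,270)))
"
```

```text
roll total 0.1 (j6 -0.03)
after-roll: tx -0.0008 ty 0.1132 tz 0.0005 | tcp [0.441  0.0522 0.1102] yaw 1.1 w 0.0561 F [ 0.2 -0.1  0.5] t 19.22
[(0.5512, -0.0505, 66.7, 0.0422), (0.4397, 0.0526, 91.0, 0.0427), (0.4752, -0.3021, 26.7, 0.0443)] [(0.5519, -0.0508, 65.5, 0.0424), (0.4265, -0.0581, 101.6, 0.0425)]
```

Emit:
{"method": "send_rows", "body": {"moves": "-0.2 0 0.03 0 0; -0.2 0 0.03 0 0; -0.2 0 0.025 0 0; -0.2 0 0.015 0 0; -0.2 0 0.008 0 0; -0.2 0 0.004 0 0; -0.2 0 0 0 0; 1 0 0 0 0; 1 0 0 0 0; 1 0 0 0 0"}}

```text
time: 20.05
tool_pos: [0.4414, 0.0522, -0.0017]
ee_rot: [-1.571, -0.003, 0.02]
wrist_force: [-0.1, 0.6, 0.2]
width: 0.0398
```

Emit:
{"method": "send_rows", "body": {"moves": "1 0 0 0 0; 1 0 0 0 0; 1 0 0 0 0; 1 0 0 0 0; 1 0 0 0 0; 1 0 -0.03 0 0; 1 0 -0.04 0 0; 1 0 -0.04 0 0; 1 0 -0.04 0 0; 1 0 -0.04 0 -7"}}

```text
time: 20.88
tool_pos: [0.4394, 0.0522, 0.1878]
ee_rot: [-1.57, 0.001, 0.144]
wrist_force: [0.8, 0.6, -1.6]
width: 0.0278
```

Emit:
{"method": "send_rows", "body": {"moves": "1 0 0 0 -7; 1 0 0 0 -7; 1 0 0 0 -7; 1 0 0 0 -7; 1 0 0 0 -7; 1 0 0 0 -7; 1 0 0 0 -7; 1 0 0 0 -7; 1 0 0 0 -7; 1 0 0 0 -7"}}

```text
time: 21.72
tool_pos: [0.4397, 0.0522, 0.1858]
ee_rot: [-1.569, 0.0, 1.37]
wrist_force: [0.8, -0.6, -1.3]
width: 0.0277
```

```bash
python3 -c "
from h import *
a=imaging.snapshot('scene');b=imaging.snapshot('top');plan(.464,.246,.112,92)
"
```

```text
roll total -13.9 (j6 -1.37)
after-roll: tx 0.1929 ty 0.0739 tz -0.0310 | tcp [0.4398 0.0522 0.1859] yaw 78.1 w 0.0277 F [ 0.3  0.5 -0.8] t 21.82
```

Emit:
{"method": "send_rows", "body": {"moves": "1 0 0 0 -7; 1 0 0 0 -7; 1 0.03 0 -0.005 0; 1 0.03 0 -0.005 0; 1 0.03 0 -0.005 0; 1 0.03 0 -0.005 0; 1 0.03 0 -0.005 0; 1 0.03 0 -0.006 0; 1 0.013 0 0 0; 1 0 0 0 0"}}

```text
time: 22.65
tool_pos: [0.4632, 0.2484, 0.1858]
ee_rot: [-1.569, -0.0, 1.61]
wrist_force: [-0.3, -0.7, -1.6]
width: 0.0276
```

Emit:
{"method": "send_rows", "body": {"moves": "1 0 0.02 0 0; 1 0 0.02 0 0; 1 0 0.015 0 0; 1 0 0.01 0 0; 1 0 0.006 0 0; 1 0 0.003 0 0; 1 0 0 0 0; 1 0 0 0 0; 0.1 0 0 0 0; 0.1 0 0 0 0"}}

```text
time: 23.48
tool_pos: [0.4648, 0.2465, 0.1144]
ee_rot: [-1.573, -0.001, 1.608]
wrist_force: [-0.2, -0.3, 0.3]
width: 0.0374
```

Emit:
{"method": "send_rows", "body": {"moves": "0.1 0 0 0 0; 0.1 0 0 0 0; 0.1 0 0 0 0; 0.1 0 -0.02 0 0; 0.1 0 -0.03 0 0; 0.1 0 -0.03 0 0; -0.2 0 -0.02 0 0; -0.2 0 0 0 0; -0.2 0 0 0 0; -0.2 0 0 0 0"}}

```text
time: 24.32
tool_pos: [0.4634, 0.246, 0.2115]
ee_rot: [-1.569, 0.001, 1.608]
wrist_force: [0.1, 0.3, -0.4]
width: 0.056
```

```bash
python3 -c "
from h import *
a=imaging.snapshot('scene');b=imaging.snapshot('top');plan(.4262,-.0578,.2,11)
print(links(a,(190,130,300,210)),links(b,(232,200,310,270)))
crop(a,'m9S',230,130,350,240,6)
"
```

```text
roll total 81.1 (j6 -1.23)
after-roll: tx -0.0940 ty 0.0106 tz -0.2910 | tcp [0.463  0.2458 0.2106] yaw 92.1 w 0.0563 F [ 0.4 -0.4  0. ] t 24.42
[(0.4259, -0.0574, 100.7, 0.042), (0.5511, -0.0503, 66.8, 0.042), (0.4752, -0.3023, 27.2, 0.0445)] [(0.4261, -0.0583, 100.8, 0.0423), (0.5519, -0.0508, 65.5, 0.0424)]
```

View pics/m9S.png

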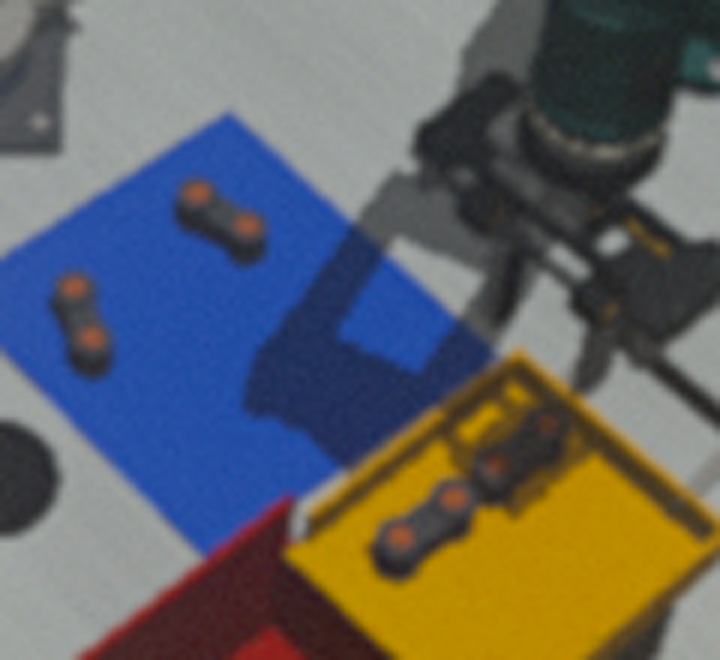

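Emit:
{"method": "send_rows", "body": {"moves": "-0.2 0 0 0 7; -0.2 0 0 0 7; -0.2 0 0 0 7; -0.2 0 0 0 7; -0.2 0 0 0 7; -0.2 0 0 0 7; -0.2 0 0 0 7; -0.2 0 0 0 7; -0.2 0 0 0 7; -0.2 0 0 0 7"}}

```text
time: 25.25
tool_pos: [0.4631, 0.2459, 0.2109]
ee_rot: [-1.571, 0.003, 0.381]
wrist_force: [-1.3, -0.4, -0.5]
width: 0.0562
```

Emit:
{"method": "send_rows", "body": {"moves": "-0.2 0 0 0 7; -0.2 0 0 0 4; -0.2 -0.01 0 -0.031 0; -0.2 -0.01 0 -0.031 0; -0.2 -0.01 0 -0.031 0; -0.2 -0.01 0 -0.031 0; -0.2 -0.01 0 -0.031 0; -0.2 -0.01 0 -0.031 0; -0.2 -0.01 0 -0.031 0; -0.2 -0.01 0 -0.031 0"}}

```text
time: 26.08
tool_pos: [0.4321, -0.0139, 0.2112]
ee_rot: [-1.57, 0.003, 0.195]
wrist_force: [0.4, 0.5, -0.1]
width: 0.0564
```

Emit:
{"method": "send_rows", "body": {"moves": "-0.2 -0.007 0 -0.022 0; -0.2 -0.007 0 -0.021 0; -0.2 0 0.02 0 0; -0.2 0 0.02 0 0; -0.2 0 0.02 0 0; -0.2 0 0.02 0 0; -0.2 0 0 0 0; -0.2 0 0 0 0; -0.2 0 0 0 0; -0.2 0 0 0 0"}}

```text
time: 26.92
tool_pos: [0.4287, -0.0576, 0.1342]
ee_rot: [-1.572, -0.002, 0.195]
wrist_force: [0.3, 0.6, 0.7]
width: 0.056
```

```bash
python3 -c "
from h import *
a=imaging.snapshot('scene');b=imaging.snapshot('top');plan(.4261,-.0578,-.003,11)
print(links(a,(190,130,300,210)),links(b,(232,200,310,270)))
"
```

```text
roll total 0.2 (j6 -0.46)
after-roll: tx -0.0027 ty 0.1373 tz 0.0003 | tcp [ 0.4288 -0.0576  0.1343] yaw 11.2 w 0.0566 F [ 0.4  0.4 -0.1] t 27.02
[(0.4259, -0.0573, 100.8, 0.042), (0.551, -0.0504, 66.8, 0.0424), (0.4754, -0.3021, 27.1, 0.0441)] []
```

Emit:
{"method": "send_rows", "body": {"moves": "-0.2 -0.003 0.03 0 0; -0.2 0 0.03 0 0; -0.2 0 0.03 0 0; -0.2 0 0.025 0 0; -0.2 0 0.014 0 0; -0.2 0 0.008 0 0; -0.2 0 0 0 0; 1 0 0 0 0; 1 0 0 0 0; 1 0 0 0 0"}}

```text
time: 27.85
tool_pos: [0.4265, -0.0584, -0.0024]
ee_rot: [-1.572, -0.003, 0.195]
wrist_force: [0.9, -0.1, 0.2]
width: 0.0399
```

Emit:
{"method": "send_rows", "body": {"moves": "1 0 0 0 0; 1 0 0 0 0; 1 0 0 0 0; 1 0 0 0 0; 1 0 0 0 0; 1 0 -0.03 0 0; 1 0 -0.04 0 0; 1 0 -0.04 0 0; 1 0 -0.04 0 0; 1 0 -0.04 0 -7"}}

```text
time: 28.68
tool_pos: [0.424, -0.0578, 0.1868]
ee_rot: [-1.57, 0.002, 0.319]
wrist_force: [0.4, -0.2, -0.3]
width: 0.0279
```

Emit:
{"method": "send_rows", "body": {"moves": "1 0 0 0 -7; 1 0 0 0 -7; 1 0 0 0 -7; 1 0 0 0 -7; 1 0 0 0 -7; 1 0 0 0 -7; 1 0 0 0 -7; 1 0 0 0 -7; 1 0 0 0 -7; 1 0 0 0 -7"}}

```text
time: 29.52
tool_pos: [0.4243, -0.0579, 0.1847]
ee_rot: [-1.569, -0.001, 1.544]
wrist_force: [-0.0, 0.2, -0.5]
width: 0.0281
```

```bash
python3 -c "
from h import *
a=imaging.snapshot('scene');b=imaging.snapshot('top');plan(.538,.320,.112,92)
"
```

```text
roll total -3.9 (j6 -1.81)
after-roll: tx 0.3738 ty 0.0729 tz -0.1267 | tcp [ 0.4244 -0.058   0.1849] yaw 88.1 w 0.0278 F [-0.3 -1.2 -1.2] t 29.62
```

Emit:
{"method": "send_rows", "body": {"moves": "1 0 0 0 -4; 1 0.029 0 -0.01 0; 1 0.029 0 -0.01 0; 1 0.029 0 -0.01 0; 1 0.029 0 -0.01 0; 1 0.029 0 -0.01 0; 1 0.029 0 -0.01 0; 1 0.029 0 -0.01 0; 1 0.029 0 -0.01 0; 1 0.029 0 -0.01 0"}}

```text
time: 30.45
tool_pos: [0.505, 0.2076, 0.1851]
ee_rot: [-1.569, 0.0, 1.605]
wrist_force: [0.2, 0.9, -0.4]
width: 0.0277
```

Emit:
{"method": "send_rows", "body": {"moves": "1 0.029 0 -0.01 0; 1 0.029 0 -0.01 0; 1 0.029 0 -0.01 0; 1 0.024 0 -0.007 0; 1 0 0 0 0; 1 0 0 0 0; 1 0 0.02 0 0; 1 0 0.01 0 0; 1 0 0 0 0; 1 0 0 0 0"}}

```text
time: 31.28
tool_pos: [0.5372, 0.3171, 0.1547]
ee_rot: [-1.568, 0.001, 1.606]
wrist_force: [-0.8, 0.1, -0.7]
width: 0.0278
```

```bash
python3 -c "
from h import *
a=imaging.snapshot('scene');b=imaging.snapshot('top');plan(.538,.320,.112,92)
"
```

```text
roll total 0.1 (j6 -1.16)
after-roll: tx 0.0022 ty 0.0447 tz 0.0002 | tcp [0.5383 0.3179 0.1567] yaw 92.1 w 0.0277 F [-0.6  0.3  0.2] t 31.38
```

Emit:
{"method": "send_rows", "body": {"moves": "1 0.002 0.015 0 0; 1 0 0.012 0 0; 1 0 0.01 0 0; 1 0 0.006 0 0; 1 0 0.002 0 0; 1 0 0 0 0; 1 0 0 0 0; 0.1 0 0 0 0; 0.1 0 0 0 0; 0.1 0 0 0 0"}}

```text
time: 32.22
tool_pos: [0.5384, 0.3207, 0.112]
ee_rot: [-1.573, -0.001, 1.608]
wrist_force: [0.1, 0.0, 0.1]
width: 0.0417
```

Emit:
{"method": "send_rows", "body": {"moves": "0.1 0 0 0 0; 0.1 0 0 0 0; 0.1 0 -0.02 0 0; 0.1 0 -0.03 0 0; 0.1 0 -0.03 0 0; -0.2 0 -0.02 0 0; -0.2 0 0 0 0; -0.2 0 0 0 0; -0.2 0 0 0 0; -0.2 0 0 0 0"}}

```text
time: 33.05
tool_pos: [0.537, 0.32, 0.2083]
ee_rot: [-1.567, 0.002, 1.608]
wrist_force: [0.6, -0.2, 0.0]
width: 0.0564
```

```bash
python3 -c "
from h import *
a=imaging.snapshot('scene');b=imaging.snapshot('top');plan(.5514,-.0505,.2,156.2)
print(links(a,(190,130,300,210)),links(b,(232,200,310,270)))
crop(a,'m10S',230,130,350,240,6)
"
```

```text
roll total -64.1 (j6 -1.16)
after-roll: tx -0.1626 ty 0.0085 tz 0.3333 | tcp [0.5371 0.32   0.2085] yaw 92.1 w 0.0562 F [ 0.2 -0.5  1.2] t 33.15
[(0.5511, -0.0501, 66.3, 0.0422), (0.4751, -0.3023, 27.3, 0.0445)] [(0.5519, -0.0508, 65.4, 0.0424)]
```

View pics/m10S.png

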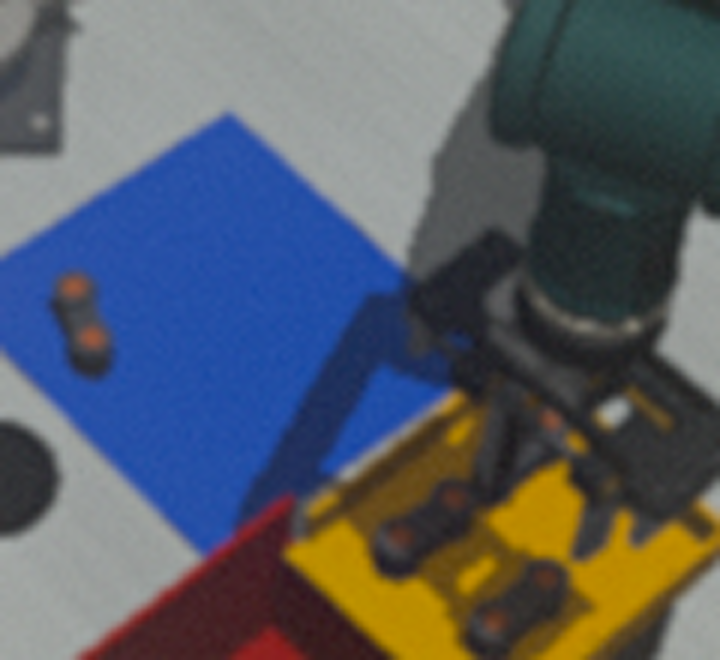

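Emit:
{"method": "send_rows", "body": {"moves": "-0.2 -0.034 0 0 0; -0.2 -0.034 0 0 0; -0.2 -0.034 0 0 0; -0.2 -0.034 0 0 0; -0.2 -0.034 0 0 0; -0.2 -0.034 0 0 0; -0.2 -0.034 0 0 0; -0.2 -0.034 0 0 0; -0.2 -0.034 0 0 0; -0.2 -0.034 0 0 0"}}

```text
time: 33.98
tool_pos: [0.5499, -0.0209, 0.2097]
ee_rot: [-1.569, -0.0, 1.608]
wrist_force: [0.7, -0.1, -1.6]
width: 0.0566
```

Emit:
{"method": "send_rows", "body": {"moves": "-0.2 -0.031 0 0 7; -0.2 0 0 0 7; -0.2 0 0 0 7; -0.2 0 0 0 7; -0.2 0 0 0 7; -0.2 0 0 0 7; -0.2 0 0 0 7; -0.2 0 0 0 7; -0.2 0 0 0 7; -0.2 0 0 0 7"}}

```text
time: 34.82
tool_pos: [0.5513, -0.0502, 0.2095]
ee_rot: [-1.57, 0.002, 0.38]
wrist_force: [-0.8, -0.0, -0.5]
width: 0.0567
```

Emit:
{"method": "send_rows", "body": {"moves": "-0.2 0 0 0 7; -0.2 0 0.015 0 7; -0.2 0 0.015 0 7; -0.2 0 0.015 0 7; -0.2 0 0.015 0 7; -0.2 0 0.01 0 7; -0.2 0 0.01 0 4; -0.2 0 0 0 0; -0.2 0 0 0 0; -0.2 0 0 0 0"}}

```text
time: 35.65
tool_pos: [0.5518, -0.0503, 0.131]
ee_rot: [-1.571, -0.0, -0.415]
wrist_force: [-0.8, 0.9, 0.2]
width: 0.0564
```

```bash
python3 -c "
from h import *
a=imaging.snapshot('scene');b=imaging.snapshot('top');plan(.5514,-.0505,-.003,156.2)
print(links(a,(190,130,300,210)),links(b,(232,200,310,270)))
"
```

```text
roll total 0.0 (j6 0.22)
after-roll: tx -0.0008 ty 0.1347 tz -0.0004 | tcp [ 0.5523 -0.0504  0.1317] yaw -23.8 w 0.0564 F [ 0.8  0.  -0.1] t 35.75
[(0.5509, -0.0505, 66.5, 0.0428)] []
```

Emit:
{"method": "send_rows", "body": {"moves": "-0.2 -0.001 0.03 0 0; -0.2 0 0.03 0 0; -0.2 0 0.03 0 0; -0.2 0 0.025 0 0; -0.2 0 0.012 0 0; -0.2 0 0.007 0 0; -0.2 0 0 0 0; 1 0 0 0 0; 1 0 0 0 0; 1 0 0 0 0"}}

```text
time: 36.58
tool_pos: [0.5525, -0.0502, -0.001]
ee_rot: [-1.57, -0.004, -0.416]
wrist_force: [-0.6, -0.7, 0.5]
width: 0.0399
```

Emit:
{"method": "send_rows", "body": {"moves": "1 0 0 0 0; 1 0 0 0 0; 1 0 0 0 0; 1 0 0 0 0; 1 0 0 0 0; 1 0 -0.03 0 0; 1 0 -0.04 0 0; 1 0 -0.04 0 0; 1 0 -0.04 0 0; 1 0 -0.04 0 -7"}}

```text
time: 37.42
tool_pos: [0.5501, -0.0498, 0.1876]
ee_rot: [-1.571, 0.002, -0.292]
wrist_force: [0.4, -0.1, -0.9]
width: 0.0276
```

Emit:
{"method": "send_rows", "body": {"moves": "1 0 0 0 -7; 1 0 0 0 -7; 1 0 0 0 -7; 1 0 0 0 -7; 1 0 0 0 -7; 1 0 0 0 -7; 1 0 0 0 -7; 1 0 0 0 -7; 1 0 0 0 -7; 1 0 0 0 -7"}}

```text
time: 38.25
tool_pos: [0.5504, -0.0498, 0.1857]
ee_rot: [-1.569, 0.001, 0.934]
wrist_force: [0.0, -0.4, -0.8]
width: 0.0277
```

Emit:
{"method": "send_rows", "body": {"moves": "1 0 0 0 -7; 1 0 0 0 -7; 1 0 0 0 -7; 1 0 0 0 -7; 1 0 0 0 -7; 1 0 0 0 -4; 1 0 0 0 0; 1 0 0 0 0; 1 0 0 0 0; 1 0 0 0 0"}}

```text
time: 39.08
tool_pos: [0.5507, -0.0499, 0.1865]
ee_rot: [-1.57, -0.0, 1.607]
wrist_force: [0.3, -0.1, -0.3]
width: 0.0278
```

```bash
python3 -c "
from h import *
a=imaging.snapshot('scene');plan(.462,.318,.112,92)
"
```

```text
roll total 0.1 (j6 -1.80)
after-roll: tx 0.3708 ty 0.0747 tz 0.0759 | tcp [ 0.5508 -0.0499  0.1867] yaw 92.1 w 0.0276 F [ 0.4 -0.7 -0.7] t 39.13
```

Emit:
{"method": "send_rows", "body": {"moves": "1 0.034 0 0.007 0; 1 0.034 0 0.007 0; 1 0.034 0 0.007 0; 1 0.034 0 0.007 0; 1 0.034 0 0.007 0; 1 0.034 0 0.007 0; 1 0.034 0 0.007 0; 1 0.034 0 0.007 0; 1 0.034 0 0.007 0; 1 0.034 0 0.007 0"}}

```text
time: 39.97
tool_pos: [0.4675, 0.2888, 0.1871]
ee_rot: [-1.571, -0.0, 1.608]
wrist_force: [0.4, 0.2, -1.4]
width: 0.0279
```

Emit:
{"method": "send_rows", "body": {"moves": "1 0.031 0 0.006 0; 1 0 0 0 0; 1 0 0.02 0 0; 1 0 0.01 0 0; 1 0 0 0 0; 1 0 0 0 0; 1 0 0 0 0; 1 0 0 0 0; 1 0 0 0 0; 1 0 0 0 0"}}

```text
time: 40.8
tool_pos: [0.4615, 0.3179, 0.1577]
ee_rot: [-1.572, -0.001, 1.608]
wrist_force: [-0.6, -0.3, -1.0]
width: 0.0274
```

```bash
python3 -c "
from h import *
a=imaging.snapshot('scene');plan(.462,.318,.112,92)
crop(a,'m11S',230,130,350,240,6)
"
```

```text
roll total 0.1 (j6 -1.11)
after-roll: tx 0.0000 ty 0.0455 tz -0.0006 | tcp [0.4614 0.318  0.1575] yaw 92.1 w 0.0279 F [-0.   0.2 -1.2] t 40.85
```

View pics/m11S.png

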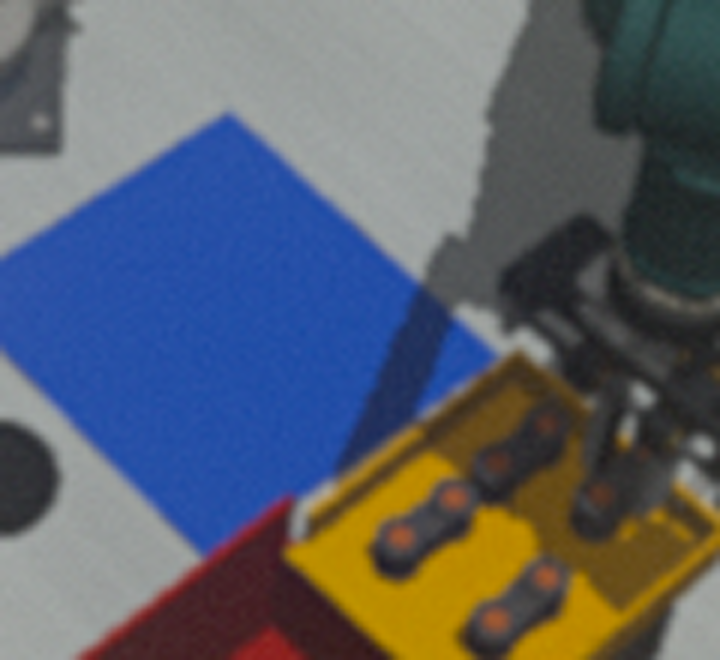

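Emit:
{"method": "send_rows", "body": {"moves": "1 0 0.015 0 0; 1 0 0.012 0 0; 1 0 0.01 0 0; 1 0 0.006 0 0; 1 0 0.002 0 0; 1 0 0 0 0; 1 0 0 0 0; 0.1 0 0 0 0; 0.1 0 0 0 0; 0.1 0 0 0 0"}}

```text
time: 41.68
tool_pos: [0.4616, 0.3183, 0.1129]
ee_rot: [-1.573, -0.001, 1.608]
wrist_force: [0.8, -1.6, -0.0]
width: 0.0419
```

Emit:
{"method": "send_rows", "body": {"moves": "0.1 0 0 0 0; 0.1 0 0 0 0; 0.1 0 -0.02 0 0; 0.1 0 -0.03 0 0; 0.1 0 -0.03 0 0; 0 0 -0.02 0 0; 0 0 0 0 0; 0 0 0 0 0; 0 0 0 0 0; 0 0 0 0 0"}}

```text
time: 42.52
tool_pos: [0.4602, 0.3175, 0.2095]
ee_rot: [-1.567, 0.002, 1.608]
wrist_force: [-1.2, -0.2, 0.2]
width: 0.0466
```

```bash
python3 -c "
from h import *
a=imaging.snapshot('scene');plan(.369,.278,.20,2)
crop(a,'m12S',230,130,370,240,5)
"
```

```text
roll total -89.9 (j6 -1.11)
after-roll: tx 0.0925 ty 0.0095 tz 0.0363 | tcp [0.4601 0.3175 0.2095] yaw 92.1 w 0.0469 F [ 0.3 -0.5  0.1] t 42.57
```

View pics/m12S.png

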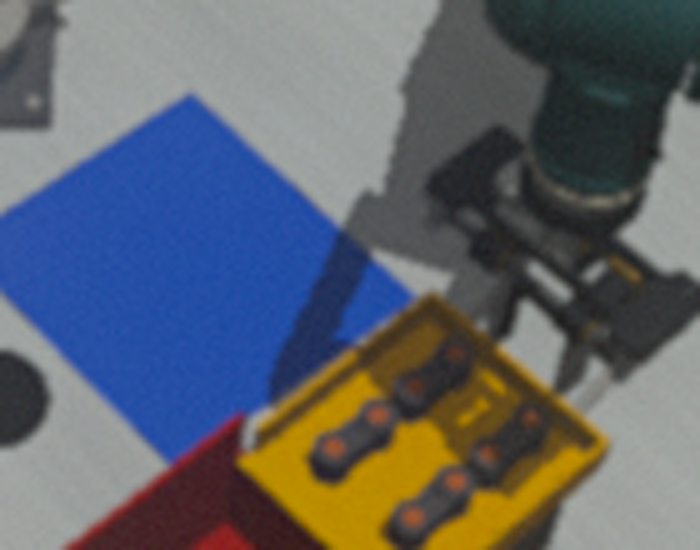

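All four links lie flat in the tray (2×2 pattern around crop (430,440)). Now the handle.

Emit:
{"method": "send_rows", "body": {"moves": "0 -0.007 0 0.018 0; 0 -0.007 0 0.018 0; 0 -0.007 0 0.018 0; 0 -0.007 0 0.018 0; 0 -0.008 0 0.02 0; 0 0 0 0 7; 0 0 0 0 7; 0 0 0 0 7; 0 0 0 0 7; 0 0 0 0 7"}}

```text
time: 43.4
tool_pos: [0.3697, 0.2782, 0.2103]
ee_rot: [-1.57, 0.002, 0.991]
wrist_force: [0.9, -0.3, 0.2]
width: 0.0471
```

Emit:
{"method": "send_rows", "body": {"moves": "0 0 0 0 7; 0 0 0 0 7; 0 0 0 0 7; 0 0 0 0 7; 0 0 0 0 7; 0 0 0 0 7; 0 0 0 0 7; 0 0 0 0 6; 0 0 0 0 0; 0 0 0 0 0"}}

```text
time: 44.23
tool_pos: [0.37, 0.2783, 0.2107]
ee_rot: [-1.572, 0.002, 0.04]
wrist_force: [0.2, -0.6, 0.1]
width: 0.047
```

```bash
python3 -c "
from h import *
a=imaging.snapshot('scene');b=imaging.snapshot('top');plan(.369,.278,.123,2)
crop(a,'m13S',290,140,390,220,7);crop(b,'m13T',130,200,230,290,7)
"
```

```text
roll total 0.3 (j6 0.48)
after-roll: tx -0.0012 ty 0.0882 tz -0.0004 | tcp [0.3702 0.2784 0.2112] yaw 2.3 w 0.0472 F [-0.3 -0.5 -0. ] t 44.33
```

View pics/m13S.png

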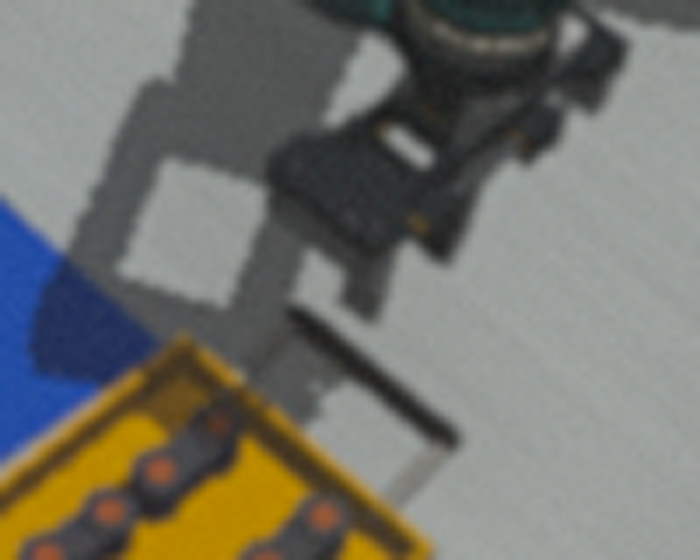

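View pics/m13T.png

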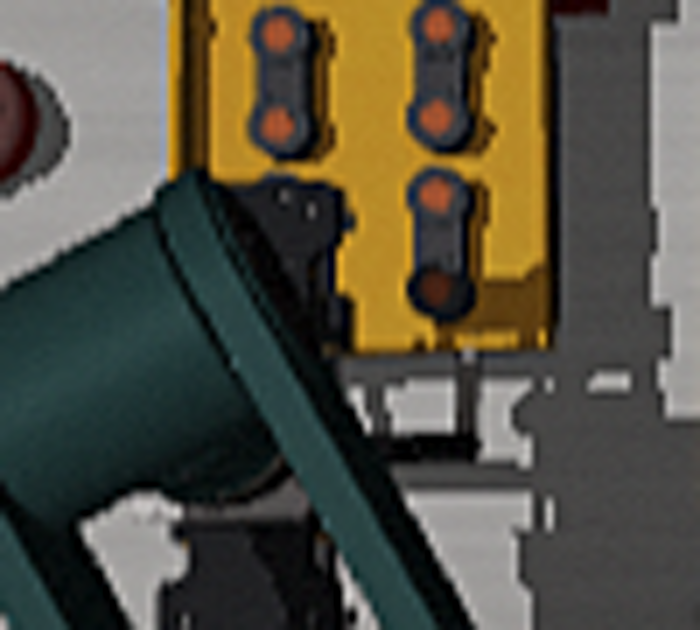

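```bash
python3 -c "
from h import *
a=imaging.snapshot('scene')
for z in(.15,.19,.21,.22,.23,.24):
  print(z,[((proj(a,[.370+s,.278,z])-[290,140])*7).round(0).tolist() for s in(-.03,0,.03)])
"
```

```text
0.15 [[408.0, 343.0], [367.0, 374.0], [325.0, 405.0]]
0.19 [[423.0, 297.0], [381.0, 328.0], [338.0, 360.0]]
0.21 [[430.0, 273.0], [388.0, 304.0], [345.0, 336.0]]
0.22 [[434.0, 261.0], [391.0, 292.0], [348.0, 324.0]]
0.23 [[438.0, 248.0], [395.0, 280.0], [351.0, 312.0]]
0.24 [[442.0, 236.0], [399.0, 268.0], [355.0, 300.0]]
```

Emit:
{"method": "send_rows", "body": {"moves": "0 -0.001 0.02 0 0; 0 0 0.02 0 0; 0 0 0.015 0 0; 0 0 0.012 0 0; 0 0 0.01 0 0; 0 0 0.008 0 0; 0 0 0 0 0; 0 0 0 0 0; 0 0 0 0 0; 0 0 0 0 0"}}

```text
time: 45.22
tool_pos: [0.3701, 0.2789, 0.128]
ee_rot: [-1.57, -0.002, 0.038]
wrist_force: [0.2, -1.5, 0.0]
width: 0.0475
```

```bash
python3 -c "
from h import *
a=imaging.snapshot('scene');plan(.369,.278,.123,2)
crop(a,'m14S',290,140,390,220,7)
"
```

```text
roll total 0.1 (j6 0.49)
after-roll: tx -0.0011 ty 0.0049 tz -0.0009 | tcp [0.37   0.2789 0.1279] yaw 2.1 w 0.0472 F [ 0.  -0.5  1.2] t 45.27
```

View pics/m14S.png

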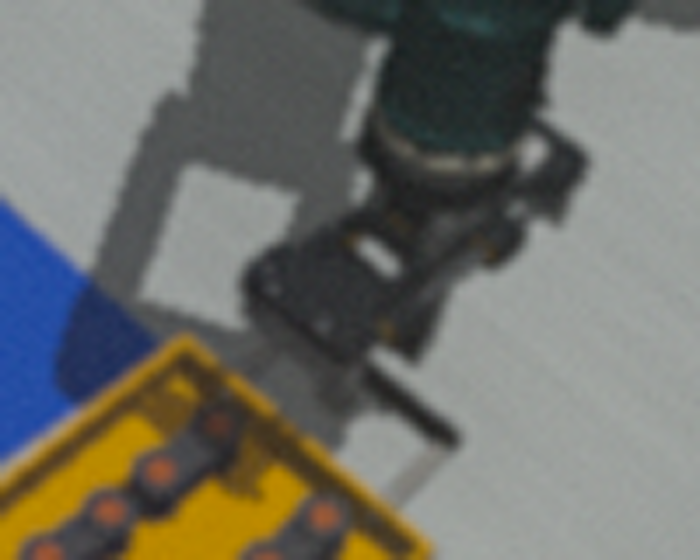

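Emit:
{"method": "send_rows", "body": {"moves": "0 0 0.005 0 0; 0 0 0.003 0 0; 1 0 0 0 0; 1 0 0 0 0; 1 0 0 0 0; 1 0 0 0 0; 1 0 0 0 0; 1 0 0 0 0; 1 0 0 0 0; 1 0 0 0 0"}}

```text
time: 46.1
tool_pos: [0.3689, 0.2786, 0.119]
ee_rot: [-1.571, 0.001, 0.038]
wrist_force: [-3.1, 1.5, 1.4]
width: 0.013
```

```bash
python3 -c "
from h import *
a=imaging.snapshot('scene');plan(.369,.278,.123,2)
crop(a,'m15S',290,140,390,220,7)
L=.2189;p0=np.degrees(np.arctan2(.046,-.214))
prev=None
for th in range(0,66,5):
  f=np.radians(p0-th);q=np.array([L*np.cos(f)+.214,L*np.sin(f)-.046]);
  print(th,q.round(4),(q-prev).round(4) if prev is not None else '');prev=q
"
```

```text
roll total 0.2 (j6 0.49)
after-roll: tx 0.0001 ty -0.0040 tz -0.0006 | tcp [0.3689 0.2786 0.119 ] yaw 2.2 w 0.0130 F [-3.2 -0.2  1.2] t 46.15
0 [-0.  0.] 
5 [0.0048 0.0185] [0.0048 0.0185]
10 [0.0112 0.0365] [0.0064 0.018 ]
15 [0.0192 0.0538] [0.008  0.0174]
20 [0.0286 0.0704] [0.0094 0.0166]
25 [0.0395 0.0861] [0.0109 0.0157]
30 [0.0517 0.1008] [0.0122 0.0147]
35 [0.0651 0.1144] [0.0134 0.0136]
40 [0.0796 0.1268] [0.0145 0.0124]
45 [0.0952 0.1379] [0.0156 0.0111]
50 [0.1117 0.1475] [0.0165 0.0097]
55 [0.1289 0.1557] [0.0173 0.0082]
60 [0.1468 0.1623] [0.0179 0.0066]
65 [0.1652 0.1674] [0.0184 0.0051]
```

View pics/m15S.png

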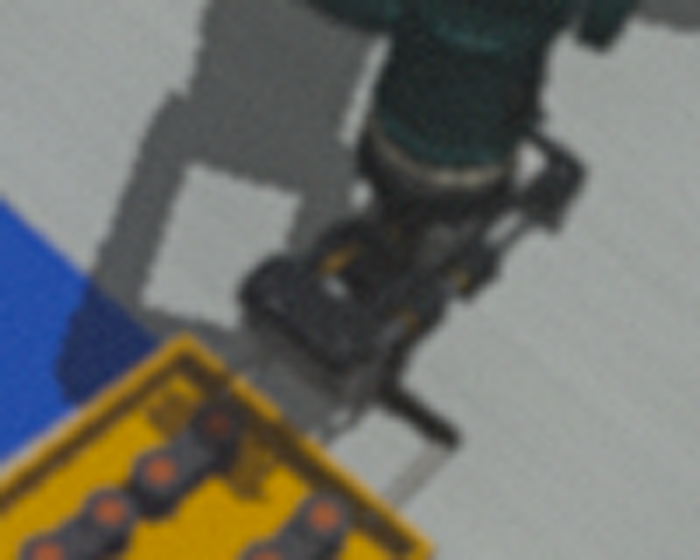

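The bar is gripped (13 mm). I lift along the arc in steps.

Emit:
{"method": "send_rows", "body": {"moves": "1 0.002 -0.009 0 0; 1 0.0028 -0.0095 0 0; 1 0.003 -0.009 0 0; 1 0.0034 -0.009 0 0; 1 0.0038 -0.0088 0 0; 1 0.0042 -0.0086 0 0; 1 0.0045 -0.0084 0 0; 1 0.0049 -0.0082 0 0; 1 0 0 0 0; 1 0 0 0 0"}}

```text
time: 46.98
tool_pos: [0.3968, 0.2795, 0.1913]
ee_rot: [-1.571, 0.003, 0.038]
wrist_force: [-7.2, 1.1, 0.2]
width: 0.0132
```

```bash
python3 -c "
from h import *
a=imaging.snapshot('scene');plan(.369,.278,.123,2)
crop(a,'m16S',230,130,370,240,5)
"
```

```text
roll total 0.2 (j6 0.46)
after-roll: tx -0.0277 ty 0.0681 tz -0.0006 | tcp [0.3966 0.2795 0.1911] yaw 2.2 w 0.0132 F [-7.7  0.  -1.1] t 47.03
```

View pics/m16S.png

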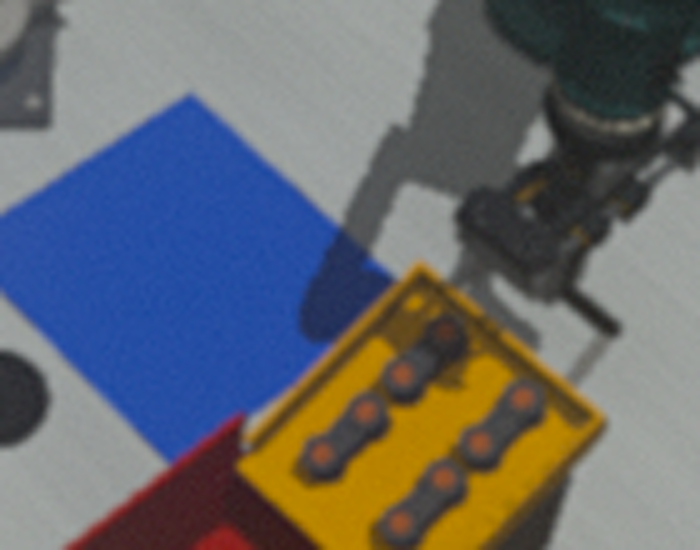

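Emit:
{"method": "send_rows", "body": {"moves": "1 0.0052 -0.008 0 0; 1 0.0056 -0.0077 0 0; 1 0.006 -0.0075 0 0; 1 0.0062 -0.0072 0 0; 1 0.0065 -0.007 0 0; 1 0.0069 -0.0067 0 0; 1 0.0071 -0.0064 0 0; 1 0.0074 -0.006 0 0; 1 0.0077 -0.0057 0 0; 1 0.0079 -0.0054 0 0"}}

```text
time: 47.87
tool_pos: [0.4625, 0.282, 0.2621]
ee_rot: [-1.57, 0.001, 0.039]
wrist_force: [-10.7, -1.4, 9.6]
width: 0.0133
```

```bash
python3 -c "
from h import *
a=imaging.snapshot('scene');plan(.369,.278,.123,2)
crop(a,'m17S',230,130,370,270,5)
"
```

```text
roll total 0.2 (j6 0.40)
after-roll: tx -0.0957 ty 0.1403 tz -0.0007 | tcp [0.4646 0.2821 0.2633] yaw 2.2 w 0.0128 F [-8.8 -0.5  8.8] t 47.92
```

View pics/m17S.png

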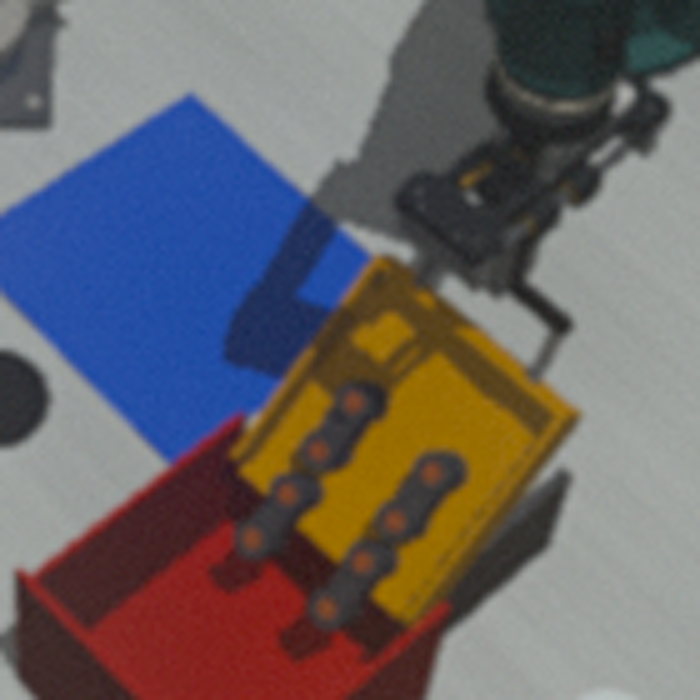

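The links are sliding over the edge, at crop (300,470) and (385,540). I keep lifting to about 60°.

Emit:
{"method": "send_rows", "body": {"moves": "1 0.0081 -0.005 0 0; 1 0.0083 -0.0047 0 0; 1 0.0085 -0.0043 0 0; 1 0.0087 -0.0039 0 0; 1 0.0089 -0.0035 0 0; 1 0.009 -0.0031 0 0; 1 0 0 0 0; 1 0 0 0 0; 1 0 0 0 0; 1 0 0 0 0"}}

```text
time: 48.75
tool_pos: [0.5174, 0.2839, 0.2865]
ee_rot: [-1.569, -0.008, 0.037]
wrist_force: [-2.8, 0.0, 5.1]
width: 0.013
```

```bash
python3 -c "
from h import *
a=imaging.snapshot('scene');plan(.369,.278,.123,2)
crop(a,'m18S',230,130,370,290,4)
"
```

```text
roll total 0.1 (j6 0.37)
after-roll: tx -0.1485 ty 0.1635 tz -0.0007 | tcp [0.5174 0.2839 0.2865] yaw 2.1 w 0.0132 F [-1.9  0.9  4.8] t 48.80
```

View pics/m18S.png

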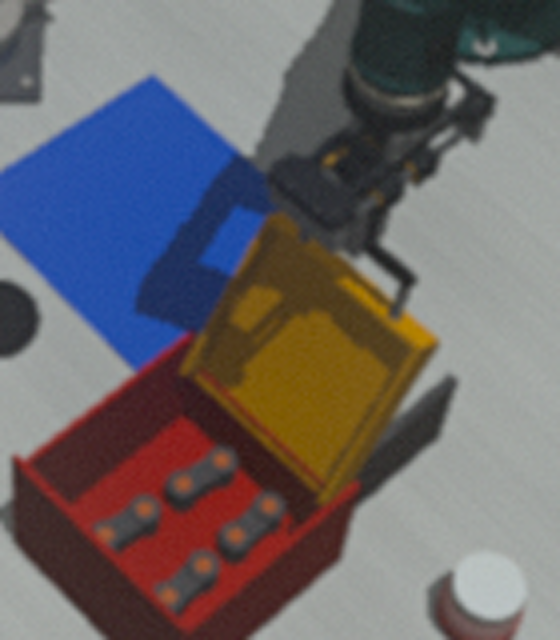

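The four links lie flat in the bin. I lower back along the same arc.

Emit:
{"method": "send_rows", "body": {"moves": "1 -0.009 0.0031 0 0; 1 -0.0089 0.0035 0 0; 1 -0.0087 0.0039 0 0; 1 -0.0085 0.0043 0 0; 1 -0.0083 0.0047 0 0; 1 -0.0081 0.005 0 0; 1 -0.0079 0.0054 0 0; 1 -0.0077 0.0057 0 0; 1 -0.0074 0.006 0 0; 1 -0.0071 0.0064 0 0"}}

```text
time: 49.63
tool_pos: [0.4363, 0.2809, 0.237]
ee_rot: [-1.569, -0.008, 0.037]
wrist_force: [-1.2, 0.1, 0.6]
width: 0.013
```

Emit:
{"method": "send_rows", "body": {"moves": "1 -0.0069 0.0067 0 0; 1 -0.0065 0.007 0 0; 1 -0.0062 0.0072 0 0; 1 -0.006 0.0075 0 0; 1 -0.0056 0.0077 0 0; 1 -0.0052 0.008 0 0; 1 -0.0049 0.0082 0 0; 1 -0.0045 0.0084 0 0; 1 -0.0042 0.0086 0 0; 1 -0.0038 0.0088 0 0"}}

```text
time: 50.47
tool_pos: [0.3806, 0.2789, 0.1544]
ee_rot: [-1.571, -0.001, 0.037]
wrist_force: [-0.0, -1.0, 0.5]
width: 0.0131
```

Emit:
{"method": "send_rows", "body": {"moves": "1 -0.0034 0.009 0 0; 1 -0.003 0.009 0 0; 1 -0.0028 0.0095 0 0; 1 -0.002 0.008 0 0; 1 0 0 0 0; 1 0 0 0 0; 0 0 0 0 0; 0 0 0 0 0; 0 0 0 0 0; 0 0 0 0 0"}}

```text
time: 51.3
tool_pos: [0.3696, 0.2786, 0.1205]
ee_rot: [-1.571, -0.0, 0.037]
wrist_force: [-0.3, -0.2, -0.2]
width: 0.0363
```

Emit:
{"method": "send_rows", "body": {"moves": "0 0 0 0 0; 0 0 0 0 0; 0 0 -0.01 0 0; 0 0 -0.02 0 0; 0 0 -0.03 0 0; 0 0 -0.03 0 0; 0 0 -0.02 0 0; 0 0 0 0 0; 0 0 0 0 0; 0 0 0 0 0"}}

```text
time: 52.13
tool_pos: [0.369, 0.2783, 0.229]
ee_rot: [-1.571, 0.001, 0.037]
wrist_force: [0.2, -0.7, -0.2]
width: 0.0467
```

```bash
python3 -c "
from h import *
a=imaging.snapshot('scene');b=imaging.snapshot('top');plan(.369,.278,.123,2)
save(a,'n1S',1.5)
crop(b,'n1T',320,190,400,270,7)
print('pegs T',[(x[0],atz(b,x[0],.126).round(4)) for x in blobs(b,[0,130,60],[6,255,255],(325,195,400,270))])
"
```

```text
roll total 0.1 (j6 0.49)
after-roll: tx 0.0004 ty 0.1050 tz -0.0001 | tcp [0.3686 0.2781 0.228 ] yaw 2.1 w 0.0468 F [-0.8  0.  -0.4] t 52.23
pegs T [([339.8, 209.9], array([ 0.5424, -0.2229,  0.126 ])), ([386.9, 225.7], array([ 0.4917, -0.3699,  0.126 ])), ([350.8, 258.1], array([ 0.3898, -0.2529,  0.126 ]))]
```

View pics/n1S.png

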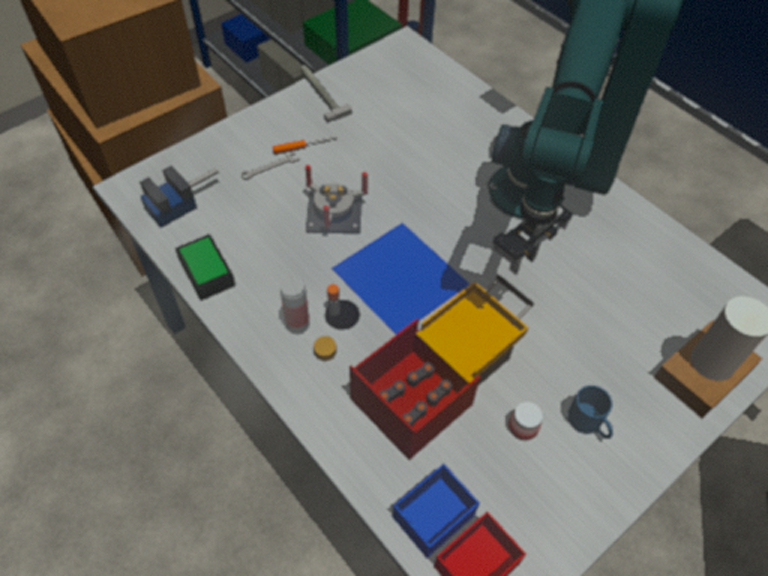

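The picture shows the tray flat, four links in the bin, and everything else in place. Next comes the chuck, where I'll use the peg at about 41°.

```bash
cat > chuck.py <<'E'
from h import *
def circ(W):
    A=np.c_[2*W[:,:2],np.ones(3)];s=np.linalg.solve(A,(W[:,:2]**2).sum(1));return s[:2],np.sqrt(s[2]+s[:2]@s[:2])
def pegs(a,b):
    PT=[x[0] for x in blobs(b,[0,130,60],[6,255,255],(320,190,405,275))]
    for q,n,box in((b,'T',(320,190,405,275)),(a,'S',(190,95,260,165))):
        im=q['image'].astype(int);w=im[...,0]-np.maximum(im[...,1],im[...,2])
        m=(w>(90 if n=='T' else 75)).astype(np.uint8);k=np.zeros_like(m);k[box[1]:box[3],box[0]:box[2]]=1;m&=k
        c,lb,st,ce=cv2.connectedComponentsWithStats(m)
        W=[];
        for i in range(1,c):
            if st[i][4]>=4:W.append(atz(q,ce[i],.126));print(n,ce[i].round(1),st[i][4],W[-1][:2].round(4))
        if len(W)==3:
            W=np.array(W);s,r=circ(W);print('axis',s.round(4),'r',r.round(4),np.degrees(np.arctan2(*(W[:,:2]-s).T[::-1])).round(1))
if __name__=='__main__':
    a=imaging.snapshot('scene');b=imaging.snapshot('top');pegs(a,b)
E
python3 - <<'E'
from chuck import *
a=imaging.snapshot('scene');b=imaging.snapshot('top');pegs(a,b)
plan(.5424,-.2229,.23,-49)
crop(a,'ck2',190,95,260,165,8)
for u in [(205.25,111.2),(243.1,115.9),(217.5,138.1)]:print(atz(a,u,.126))
E
```

```text
T [339.9 209.8] 16 [ 0.5429 -0.2234]
T [387.  225.5] 16 [ 0.4924 -0.3702]
T [350.6 258.2] 16 [ 0.3893 -0.2523]
axis [ 0.4744 -0.2819] r 0.0901 [ 40.5 -78.5 160.8]
S [195.4  96.2] 37 [ 0.4737 -0.46  ]
roll total 51.1 (j6 0.49)
after-roll: tx 0.4921 ty -0.0018 tz -0.1977 | tcp [0.3687 0.2781 0.2282] yaw 2.1 w 0.0470 F [ 0.2 -0.2 -0.3] t 52.33
[ 0.49304304 -0.36541691  0.126     ]
[ 0.39056028 -0.24874924  0.126     ]
[ 0.54210612 -0.21991407  0.126     ]
```

Emit:
{"method": "send_rows", "body": {"moves": "0 0.011 0 -0.036 0; 0 0.011 0 -0.036 0; 0 0.011 0 -0.036 0; 0 0.011 0 -0.036 0; 0 0.011 0 -0.036 0; 0 0.011 0 -0.036 0; 0 0.011 0 -0.036 0; 0 0.011 0 -0.036 0; 0 0.011 0 -0.036 0; 0 0.011 0 -0.036 0"}}

```text
time: 53.17
tool_pos: [0.4927, -0.0789, 0.2289]
ee_rot: [-1.57, 0.001, 0.037]
wrist_force: [0.2, -0.1, -0.0]
width: 0.0469
```

Emit:
{"method": "send_rows", "body": {"moves": "0 0.011 0 -0.036 0; 0 0.011 0 -0.036 0; 0 0.011 0 -0.036 0; 0 0.011 0 -0.036 7; 0 0 0 0 7; 0 0 0 0 7; 0 0 0 0 7; 0 0 0 0 7; 0 0 0 0 7; 0 0 0 0 7"}}

```text
time: 54.0
tool_pos: [0.5418, -0.2192, 0.2285]
ee_rot: [-1.571, 0.002, -0.824]
wrist_force: [0.3, -0.3, 0.8]
width: 0.0469
```

Emit:
{"method": "send_rows", "body": {"moves": "0 0 0 0 2; 0 0 0.02 0 0; 0 0 0.02 0 0; 0 0 0.02 0 0; 0 0 0 0 0; 0 0 0 0 0; 0 0 0 0 0; 0 0 0 0 0; 0 0 0 0 0; 0 0 0 0 0"}}

```text
time: 54.83
tool_pos: [0.5428, -0.2196, 0.1713]
ee_rot: [-1.57, -0.002, -0.853]
wrist_force: [0.0, 0.6, -0.9]
width: 0.0468
```

Run:
```python
from chuck import *
a=imaging.snapshot('scene');b=imaging.snapshot('top')
plan(.5424,-.2222,.085,-49)
crop(a,'ck3',190,80,260,165,7)
crop(b,'ck3T',310,170,410,280,6)
```

```text
roll total 0.1 (j6 0.37)
after-roll: tx 0.0019 ty 0.0857 tz -0.0019 | tcp [ 0.5425 -0.2195  0.1707] yaw -48.9 w 0.0468 F [ 0.   0.1 -1.3] t 54.93
```

View pics/ck3.png

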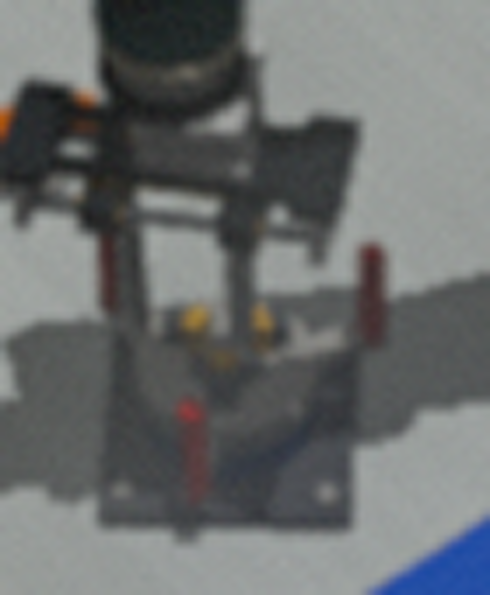

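View pics/ck3T.png

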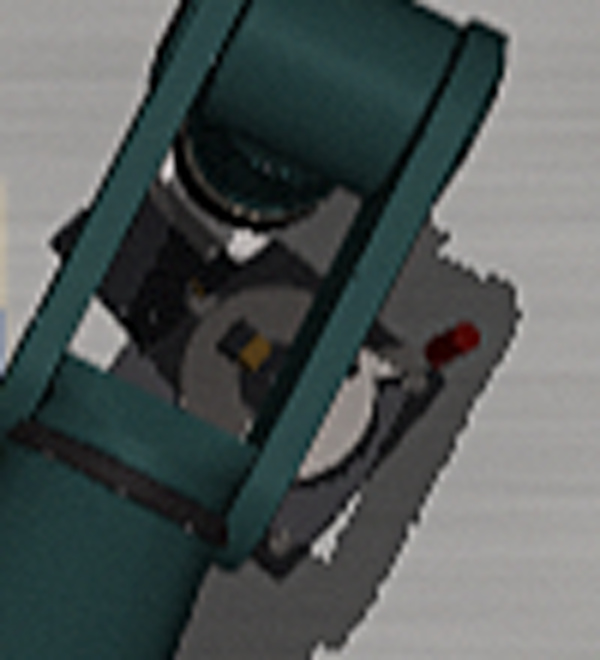

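The fingers straddle the red peg in the scene view (tips at crop x≈138 and 238, peg at 190). I descend and grip.

Emit:
{"method": "send_rows", "body": {"moves": "0 0.002 0.02 -0.002 0; 0 0 0.02 0 0; 0 0 0.015 0 0; 0 0 0.015 0 0; 0 0 0.01 0 0; 0 0 0.006 0 0; 0 0 0 0 0; 0 0 0 0 0; 0 0 0 0 0; 0 0 0 0 0"}}

```text
time: 55.77
tool_pos: [0.5428, -0.2225, 0.0853]
ee_rot: [-1.57, -0.002, -0.853]
wrist_force: [-0.7, 0.2, 0.3]
width: 0.0469
```

Run:
```python
from chuck import *
a=imaging.snapshot('scene')
plan(.5424,-.2222,.085,-49)
crop(a,'ck4',190,80,260,165,7)
```

```text
roll total 0.1 (j6 0.37)
after-roll: tx -0.0004 ty 0.0001 tz -0.0000 | tcp [ 0.5427 -0.2225  0.0851] yaw -48.9 w 0.0469 F [ 0.4 -0.3  0.7] t 55.82
```

View pics/ck4.png

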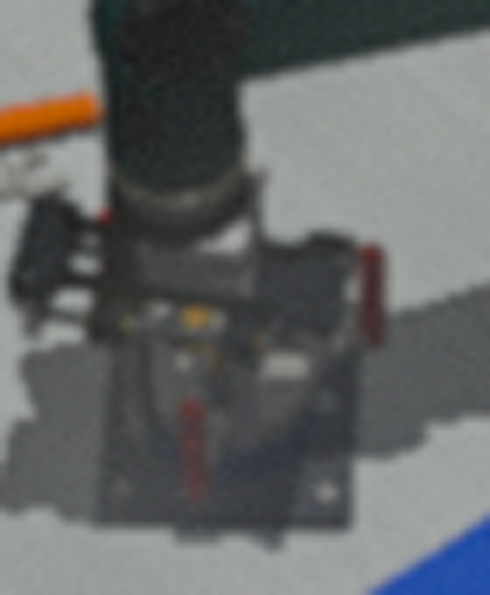

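Emit:
{"method": "send_rows", "body": {"moves": "1 0 0 0 0; 1 0 0 0 0; 1 0 0 0 0; 1 0 0 0 0; 1 0 0 0 0; 1 0 0 0 0; 1 0 0 0 0; 1 0 0 0 0; 1 0 0 0 0; 1 0 0 0 0"}}

```text
time: 56.65
tool_pos: [0.5422, -0.2223, 0.0839]
ee_rot: [-1.571, -0.0, -0.853]
wrist_force: [1.2, -1.2, -0.9]
width: 0.0151
```

Peg gripped. I start turning anticlockwise.

Emit:
{"method": "send_rows", "body": {"moves": "1 -0.0078 0 -0.00034 -5; 1 -0.0078 0 -0.00034 -5; 1 -0.0078 0 -0.00034 -5; 1 -0.0078 0 -0.00034 -5; 1 0 0 0 0; 1 0 0 0 0; 1 0 0 0 0; 1 0 0 0 0; 1 0 0 0 0; 1 0 0 0 0"}}

```text
time: 57.48
tool_pos: [0.5173, -0.2024, 0.0839]
ee_rot: [-1.571, 0.002, -0.504]
wrist_force: [-3.2, 0.8, 1.9]
width: 0.0151
```

Run:
```python
from chuck import *
a=imaging.snapshot('scene')
o=robot.get_obs();d=o['tool_pos'][:2]-[.4746,-.2812];print(np.hypot(*d),np.degrees(np.arctan2(d[1],d[0])),np.degrees(o['ee_rot'][2]),o['wrist_force'],o['wrist_torque'],o['width'])
crop(a,'ck5',190,80,260,165,7)
```

```text
0.08960877681185561 61.560665049542735 -28.878562662537533 [-4.24653166  1.26150049  1.42730687] [0.08778615 0.71896311 0.05576708] 0.015677721744819004
```

View pics/ck5.png

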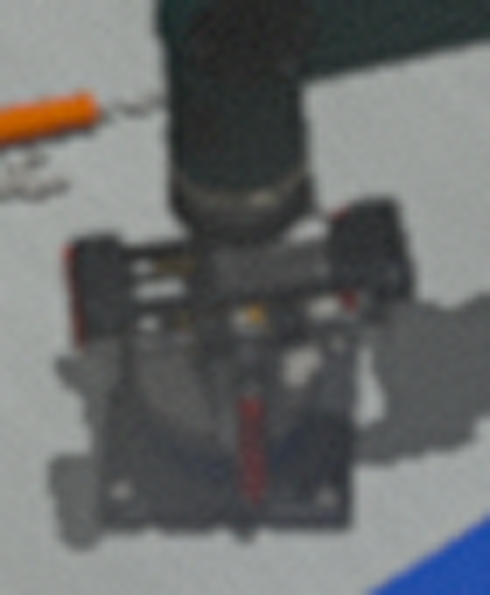

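Emit:
{"method": "send_rows", "body": {"moves": "1 -0.0078 0 -0.00034 -5; 1 -0.0078 0 -0.00034 -5; 1 -0.0078 0 -0.00034 -5; 1 -0.0078 0 -0.00034 -5; 1 -0.0078 0 -0.00034 -5; 1 -0.0078 0 -0.00034 -5; 1 -0.0078 0 -0.00034 -5; 1 -0.0078 0 -0.00034 -5; 1 0 0 0 0; 1 0 0 0 0"}}

```text
time: 58.37
tool_pos: [0.4577, -0.1936, 0.0838]
ee_rot: [-1.572, -0.001, 0.192]
wrist_force: [-0.5, -1.4, -1.2]
width: 0.0154
```

Run:
```python
from chuck import *
a=imaging.snapshot('scene');b=imaging.snapshot('top')
o=robot.get_obs();d=o['tool_pos'][:2]-[.4746,-.2812];print(np.hypot(*d),np.degrees(np.arctan2(d[1],d[0])),np.degrees(o['ee_rot'][2]),o['wrist_force'],o['wrist_torque'],o['width'])
crop(a,'ck6',190,80,260,165,7);crop(b,'ck6T',310,170,410,280,6)
```

```text
0.08926588125824375 100.95293986567123 11.038835935653463 [ 0.59416805 -0.61201151 -0.89039444] [-0.24083654  0.04493516  0.07464831] 0.015326344233678048
```

View pics/ck6.png

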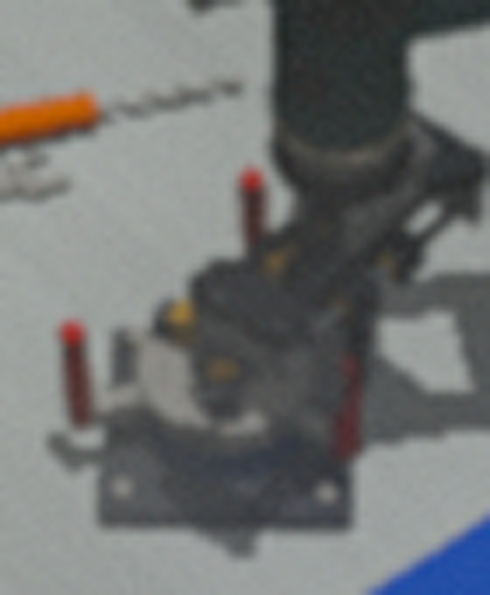

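View pics/ck6T.png

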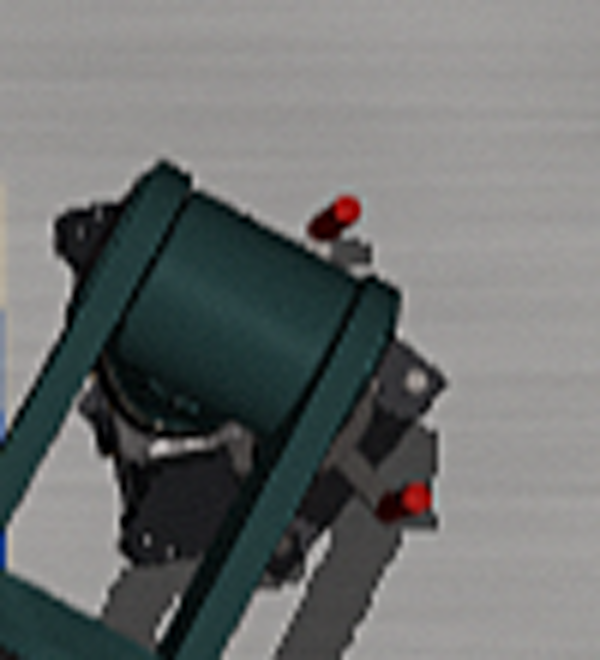

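The sleeve has turned 60°. I go on in smaller steps towards the open stop.

Emit:
{"method": "send_rows", "body": {"moves": "1 -0.0047 0 -0.0001 -3; 1 -0.0047 0 -0.0001 -3; 1 -0.0047 0 -0.0001 -3; 1 0 0 0 0; 1 0 0 0 0; 1 0 0 0 0; 1 0 0 0 0; 1 0 0 0 0; 1 0 0 0 0; 1 0 0 0 0"}}

```text
time: 59.3
tool_pos: [0.4463, -0.1967, 0.0839]
ee_rot: [-1.572, -0.005, 0.35]
wrist_force: [6.1, 0.8, -3.4]
width: 0.015
```

```bash
cat > ck.py <<'E'
from chuck import *
o=robot.get_obs();d=o['tool_pos'][:2]-[.4746,-.2812];print(np.hypot(*d),np.degrees(np.arctan2(d[1],d[0])),np.degrees(o['ee_rot'][2]),o['wrist_force'].round(1),o['wrist_torque'].round(2),o['width'],o['time'])
E
python3 ck.py
```

```text
0.08915450103635919 108.51422434029472 20.06854373292243 [ 6.1  0.8 -3.4] [ 0.03 -0.91 -0.2 ] 0.01504572176754904 59.3
```

Emit:
{"method": "send_rows", "body": {"moves": "1 -0.0047 0 -0.0001 -3; 1 0 0 0 0; 1 0 0 0 0; 1 0 0 0 0; 1 0 0 0 0; 1 0 0 0 0; 1 0 0 0 0; 1 0 0 0 0; 1 0 0 0 0; 1 0 0 0 0"}}

```text
time: 60.13
tool_pos: [0.4467, -0.197, 0.0838]
ee_rot: [-1.574, -0.015, 0.404]
wrist_force: [18.3, 3.2, -9.4]
width: 0.0154
```

```bash
python3 ck.py
```

```text
0.08873885084673812 108.34567549882006 23.12816906436786 [18.3  3.2 -9.4] [ 0.41 -3.   -0.16] 0.015397842168382818 60.1333
```

The open stop has been reached (force rises, no further motion). I back off, release and lift.

Emit:
{"method": "send_rows", "body": {"moves": "1 0.005 0 0 3; 1 0 0 0 0; 0 0 0 0 0; 0 0 0 0 0; 0 0 0 0 0; 0 0 0 0 0; 0 0 0 0 0; 0 0 0 0 0; 0 0 -0.03 0 0; 0 0 -0.03 0 0"}}

```text
time: 60.97
tool_pos: [0.4421, -0.1958, 0.1422]
ee_rot: [-1.566, 0.004, 0.351]
wrist_force: [-0.1, -0.3, 0.6]
width: 0.047
```

Emit:
{"method": "send_rows", "body": {"moves": "0 0 -0.03 0 0; 0 0 -0.03 0 0; 0 0 -0.02 0 0; 0 0 0 0 0; 0 0 0 0 0; 0 0 0 0 0; 0 0 0 0 0; 0 0 0 0 0; 0 0 0 0 0; 0 0 0 0 0"}}

```text
time: 61.8
tool_pos: [0.4436, -0.1965, 0.2228]
ee_rot: [-1.569, 0.001, 0.352]
wrist_force: [0.3, 0.2, 0.1]
width: 0.0469
```

Run:
```python
from chuck import *
a=imaging.snapshot('scene');b=imaging.snapshot('top')
pegs(a,b)
plan(.676,-.023,.23,92)
crop(a,'bit1',190,80,260,220,5);crop(b,'ck7T',310,170,410,280,6)
X=show(a,b,'bit',imaging.landmark_of(a,'bit')[0]['centre'],imaging.landmark_of(b,'bit')[0]['centre'])
for q,box in((b,(265,160,292,185)),(a,(212,183,234,215))):
    im=q['image'].astype(int);h=cv2.cvtColor(q['image'],cv2.COLOR_RGB2HSV)
    m=((h[...,0]>4)&(h[...,0]<20)&(h[...,1]>140)&(h[...,2]>150)).astype(np.uint8);k=np.zeros_like(m);k[box[1]:box[3],box[0]:box[2]]=1;m&=k
    ys,xs=np.nonzero(m);print(len(xs),xs.min(),xs.max(),ys.min(),ys.max(),xs.mean(),ys.mean(),atz(q,(xs.mean(),ys.mean()),.106))
```

```text
T [332.5 240. ] 16 [ 0.4464 -0.1973]
S [195.4  96.3] 38 [ 0.4739 -0.4598]
S [240.5 130.5] 4 [ 0.4481 -0.1943]
roll total -71.9 (j6 -0.89)
after-roll: tx 0.1654 ty -0.0066 tz -0.2381 | tcp [ 0.4438 -0.1966  0.2234] yaw 20.1 w 0.0474 F [ 0.2 -0.6 -0.5] t 61.90
bit [ 0.655 -0.087  0.427] res [33.1  4.5] [ 24.7 -31. ]
52 273 280 167 174 276.5 170.5 [ 0.67696538 -0.02231928  0.106     ]
30 219 224 190 195 221.5 192.33333333333334 [ 0.67865903 -0.01923299  0.106     ]
```

View pics/bit1.png

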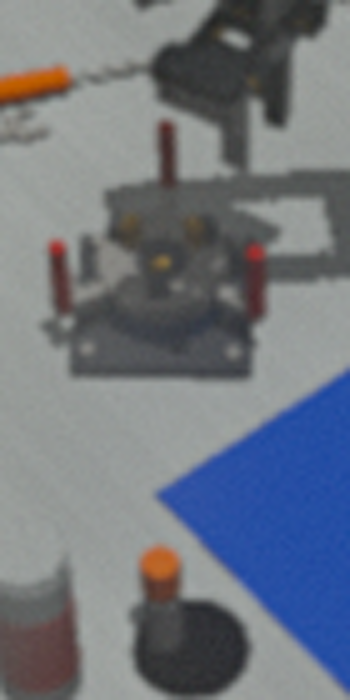

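View pics/ck7T.png

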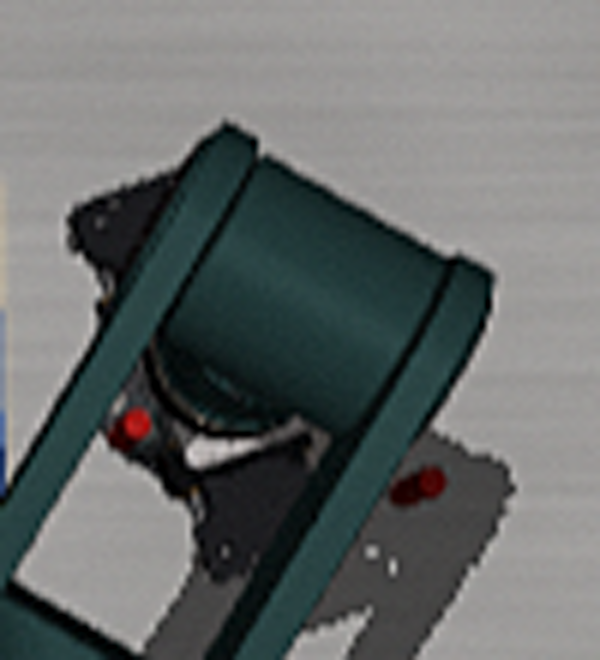

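The picture shows the open jaws with pegs moved round, and the bit still on its pad with orange top at crop (160,562). The network's bit landmark was off again, so I use the colour-segmented top at about (0.677,-0.0215).

Emit:
{"method": "send_rows", "body": {"moves": "-0.2 0.031 0 0.0094 0; -0.2 0.031 0 0.0094 0; -0.2 0.031 0 0.0094 0; -0.2 0.031 0 0.0094 0; -0.2 0.031 0 0.0094 0; -0.2 0.031 0 0.0094 0; -0.2 0.031 0 0.0094 0; -0.2 0.031 0 0.0094 0; -0.2 0.031 0 0.0094 0; -0.2 0 0 0 -7"}}

```text
time: 62.83
tool_pos: [0.6798, -0.017, 0.2204]
ee_rot: [-1.568, 0.001, 0.48]
wrist_force: [-0.3, -0.8, -1.3]
width: 0.0563
```

Emit:
{"method": "send_rows", "body": {"moves": "-0.2 0 0 0 -7; -0.2 0 0 0 -7; -0.2 0 0 0 -7; -0.2 0 0 0 -7; -0.2 0 0 0 -7; -0.2 0 0 0 -7; -0.2 0 0 0 -7; -0.2 0 0 0 -4; -0.2 0 0.03 0 0; -0.2 0 0.03 0 0"}}

```text
time: 63.67
tool_pos: [0.6787, -0.0214, 0.1665]
ee_rot: [-1.578, -0.001, 1.399]
wrist_force: [1.6, -0.5, 0.0]
width: 0.0567
```

Emit:
{"method": "send_rows", "body": {"moves": "-0.2 0 0 0 0; -0.2 0 0 0 0; -0.2 0 0 0 0; -0.2 0 0 0 0; -0.2 0 0 0 0; -0.2 0 0 0 0; -0.2 0 0 0 0; -0.2 0 0 0 0; -0.2 0 0 0 0; -0.2 0 0 0 0"}}

```text
time: 64.5
tool_pos: [0.6768, -0.0212, 0.1639]
ee_rot: [-1.571, -0.0, 1.399]
wrist_force: [0.3, -0.0, 0.2]
width: 0.0564
```

Run:
```python
from chuck import *
a=imaging.snapshot('scene');b=imaging.snapshot('top')
plan(.677,-.0215,.056,80)
crop(a,'bit2',180,140,270,240,7)
crop(b,'bit2T',230,120,330,220,6)
```

```text
roll total 0.1 (j6 -1.51)
after-roll: tx -0.0003 ty 0.1078 tz -0.0003 | tcp [ 0.6767 -0.0212  0.1638] yaw 80.1 w 0.0562 F [-0.8 -0.2 -0.2] t 64.60
```

View pics/bit2.png

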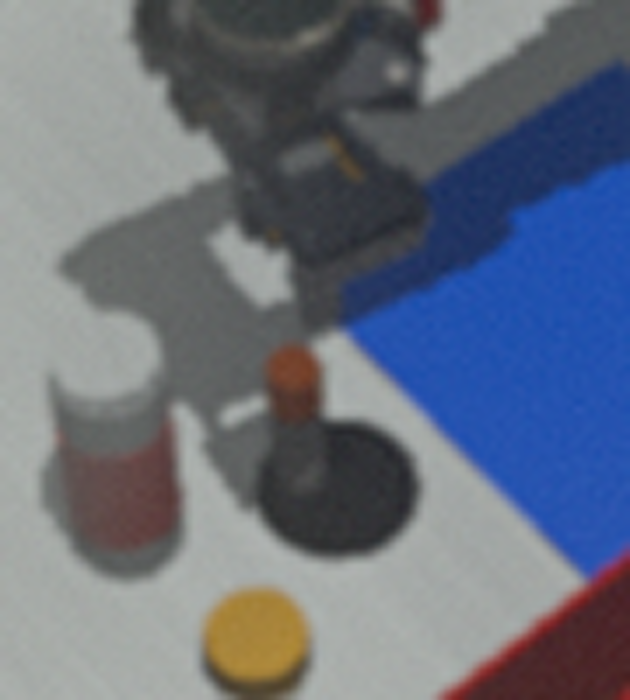

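View pics/bit2T.png

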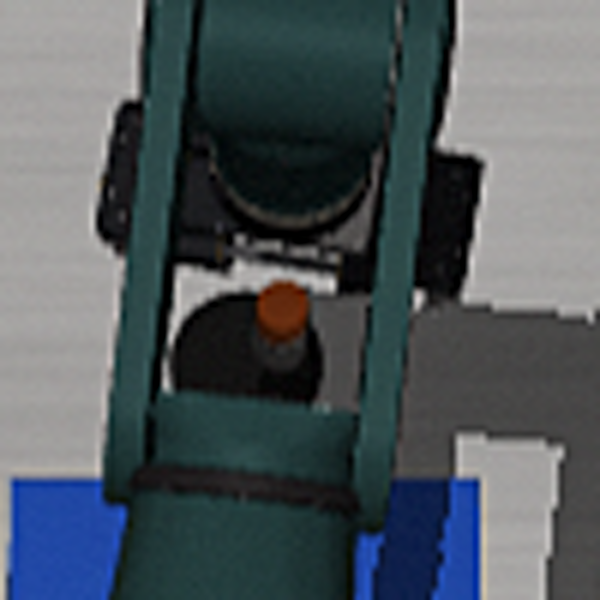

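The picture shows the fingers above the bit (tips around crop (265,240) and (325,330), bit top at (293,370)), with the can clear. I descend in two stages.

Emit:
{"method": "send_rows", "body": {"moves": "-0.2 0 0.02 0 0; -0.2 0 0.02 0 0; -0.2 0 0.015 0 0; -0.2 0 0.01 0 0; -0.2 0 0.01 0 0; -0.2 0 0 0 0; -0.2 0 0 0 0; -0.2 0 0 0 0; -0.2 0 0 0 0; -0.2 0 0 0 0"}}

```text
time: 65.43
tool_pos: [0.6775, -0.0213, 0.0903]
ee_rot: [-1.573, -0.0, 1.399]
wrist_force: [0.0, -0.4, -0.0]
width: 0.0564
```

Run:
```python
from chuck import *
a=imaging.snapshot('scene')
plan(.677,-.0215,.056,80)
crop(a,'bit3',180,140,270,240,7)
```

```text
roll total 0.1 (j6 -1.51)
after-roll: tx -0.0003 ty 0.0341 tz 0.0003 | tcp [ 0.6774 -0.0212  0.0901] yaw 80.1 w 0.0565 F [ 0.  -0.4 -0. ] t 65.48
```

View pics/bit3.png

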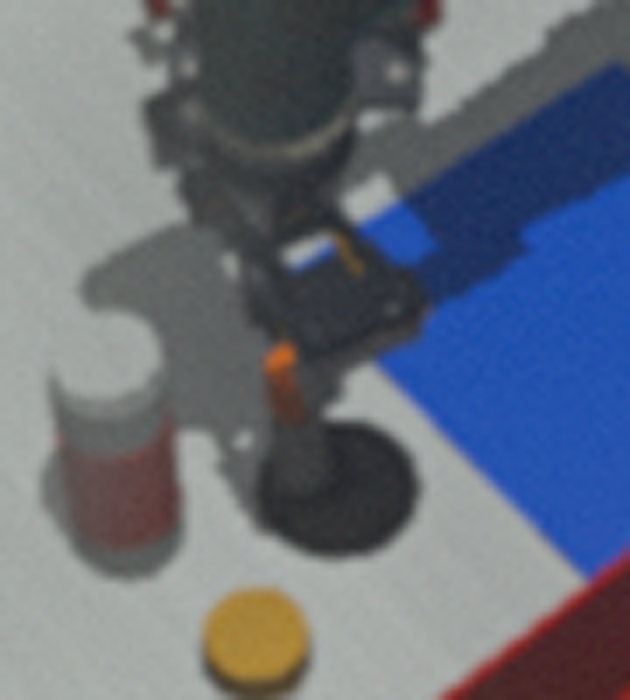

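Emit:
{"method": "send_rows", "body": {"moves": "-0.2 0 0.01 0 0; -0.2 0 0.01 0 0; -0.2 0 0.01 0 0; -0.2 0 0 0 0; 1 0 0 0 0; 1 0 0 0 0; 1 0 0 0 0; 1 0 0 0 0; 1 0 0 0 0; 1 0 0 0 0"}}

```text
time: 66.32
tool_pos: [0.6772, -0.0211, 0.0596]
ee_rot: [-1.572, -0.0, 1.399]
wrist_force: [0.3, 0.2, 1.5]
width: 0.0293
```

Emit:
{"method": "send_rows", "body": {"moves": "1 0 0 0 0; 1 0 0 0 0; 1 0 0 0 0; 1 0 0 0 0; 1 0 0 0 0; 1 0 0 0 0; 1 0 0 0 0; 1 0 0 0 0; 1 0 0 0 0; 1 0 0 0 0"}}

```text
time: 67.15
tool_pos: [0.6772, -0.0211, 0.0596]
ee_rot: [-1.572, -0.0, 1.399]
wrist_force: [0.1, 0.5, 5.8]
width: 0.0294
```

Run:
```python
from chuck import *
plan(.4746,-.2812,.25,80)
```

```text
roll total 0.1 (j6 -1.51)
after-roll: tx -0.2913 ty -0.1904 tz 0.1544 | tcp [ 0.6772 -0.0211  0.0596] yaw 80.1 w 0.0294 F [0.1 0.5 5.8] t 67.15
```

Bit gripped. I lift it and look.

Emit:
{"method": "send_rows", "body": {"moves": "1 0 -0.01 0 0; 1 0 -0.02 0 0; 1 0 -0.03 0 0; 1 0 -0.03 0 0; 1 0 -0.03 0 0; 1 0 -0.03 0 0; 1 0 0 0 0; 1 0 0 0 0; 1 0 0 0 0; 1 0 0 0 0"}}

```text
time: 67.98
tool_pos: [0.6751, -0.0211, 0.2043]
ee_rot: [-1.563, 0.001, 1.399]
wrist_force: [0.9, 0.5, -3.1]
width: 0.0294
```

Run:
```python
from chuck import *
plan(.4746,-.2812,.21,80)
a=imaging.snapshot('scene')
crop(a,'bit4',180,140,270,240,7)
```

```text
roll total 0.1 (j6 -1.51)
after-roll: tx -0.2909 ty -0.0057 tz 0.1523 | tcp [ 0.6751 -0.0211  0.2043] yaw 80.1 w 0.0294 F [ 0.9  0.5 -3.1] t 67.98
```

View pics/bit4.png

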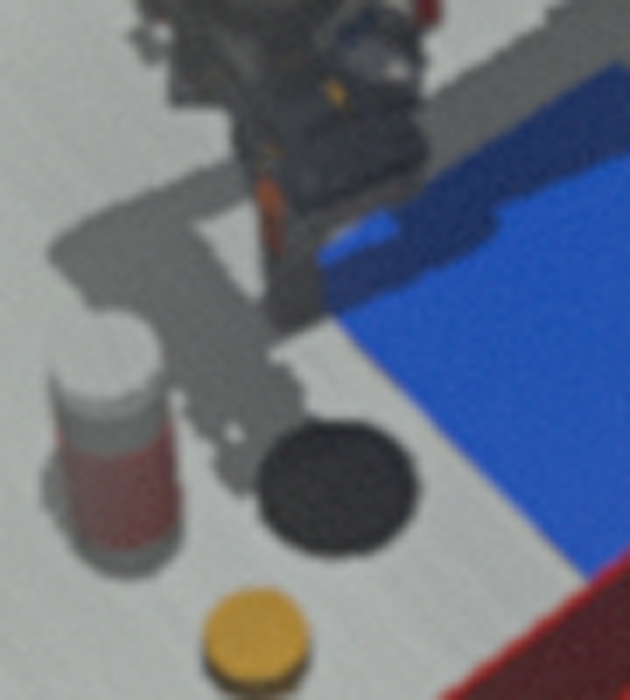

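Emit:
{"method": "send_rows", "body": {"moves": "1 -0.026 0 0.0135 0; 1 -0.026 0 0.0135 0; 1 -0.026 0 0.0135 0; 1 -0.026 0 0.0135 0; 1 -0.026 0 0.0135 0; 1 -0.026 0 0.0135 0; 1 -0.026 0 0.0135 0; 1 -0.026 0 0.0135 0; 1 -0.026 0 0.0135 0; 1 -0.026 0 0.0135 0"}}

```text
time: 68.87
tool_pos: [0.4973, -0.2547, 0.2065]
ee_rot: [-1.567, -0.001, 1.399]
wrist_force: [0.3, -0.2, -3.6]
width: 0.0297
```

Emit:
{"method": "send_rows", "body": {"moves": "1 -0.015 0 0.009 0; 1 -0.015 0 0.009 0; 1 0 0 0 0; 1 0 0 0 0; 1 0 0 0 0; 1 0 0 0 0; 1 0 0 0 0; 1 0 0 0 0; 1 0 0 0 0; 1 0 0 0 0"}}

```text
time: 69.7
tool_pos: [0.4767, -0.2804, 0.2089]
ee_rot: [-1.571, -0.0, 1.4]
wrist_force: [-0.4, -1.1, -3.3]
width: 0.0293
```

Run:
```python
from chuck import *
plan(.4746,-.2812,.124,80)
a=imaging.snapshot('scene');b=imaging.snapshot('top')
crop(a,'bit5',185,70,265,165,7)
o=robot.get_obs();p=o['tool_pos'];print(o['ee_rot'])
print('foot pred',(proj(a,p-[0,0,.0536])-[185,70])*7,'seat',(proj(a,[.4746,-.2812,.067])-[185,70])*7, 'top',(proj(a,p+[0,0,.0464])-[185,70])*7)
pegs(a,b)
```

```text
roll total 0.2 (j6 -2.03)
after-roll: tx -0.0012 ty 0.0849 tz 0.0019 | tcp [ 0.4767 -0.2804  0.2089] yaw 80.2 w 0.0293 F [-0.4 -1.1 -3.3] t 69.70
[-1.57090872e+00 -6.40215156e-05  1.39916808e+00]
foot pred [252.3466468  323.13356465] seat [259.87050149 426.68161005] top [245.48417282 193.21620369]
T [362.9 203.3] 7 [ 0.5637 -0.2969]
T [332.4 240.1] 17 [ 0.446 -0.197]
T [381.2 249.7] 12 [ 0.4162 -0.3485]
axis [ 0.4755 -0.2815] r 0.0895 [  -9.9  109.2 -131.6]
S [195.4  96.2] 37 [ 0.4737 -0.46  ]
S [201. 129.] 5 [ 0.5636 -0.2983]
S [240.5 130.5] 4 [ 0.4481 -0.1943]
axis [ 0.4305 -0.3301] r 0.1369 [-71.6  13.4  82.6]
```

View pics/bit5.png

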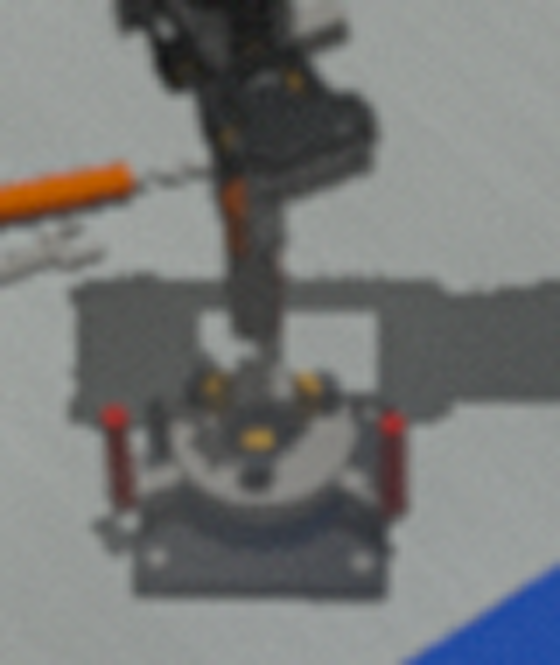

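Emit:
{"method": "send_rows", "body": {"moves": "1 -0.001 0.015 0.002 0; 1 0 0.015 0 0; 1 0 0.015 0 0; 1 0 0.012 0 0; 1 0 0.01 0 0; 1 0 0.008 0 0; 1 0 0.006 0 0; 1 0 0 0 0; 1 0 0 0 0; 1 0 0 0 0"}}

```text
time: 70.63
tool_pos: [0.4747, -0.2817, 0.1288]
ee_rot: [-1.572, 0.001, 1.399]
wrist_force: [0.9, 0.1, -2.6]
width: 0.0297
```

Run:
```python
from chuck import *
plan(.4746,-.2812,.1206,80)
a=imaging.snapshot('scene')
crop(a,'bit6',185,70,265,165,7)
```

```text
roll total 0.1 (j6 -2.04)
after-roll: tx 0.0005 ty 0.0082 tz 0.0002 | tcp [ 0.4747 -0.2817  0.1288] yaw 80.1 w 0.0297 F [ 0.9  0.1 -2.6] t 70.63
```

View pics/bit6.png

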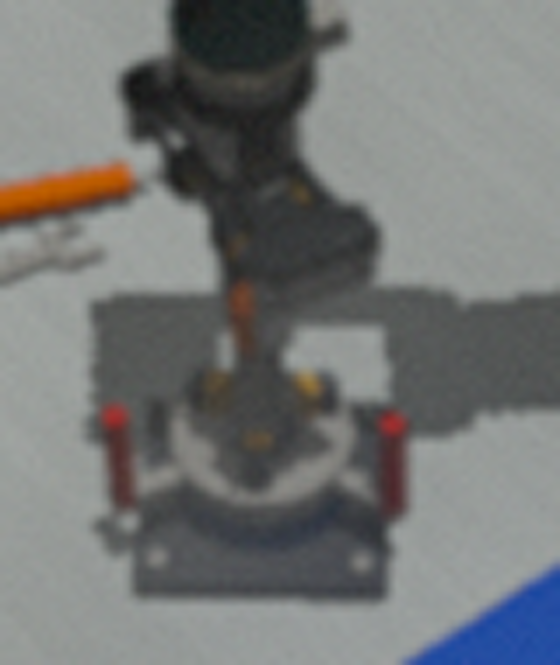

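The bit is between the jaws, about 8 mm above the seat. I lower it gently to contact.

Emit:
{"method": "send_rows", "body": {"moves": "1 0 0.002 0 0; 1 0 0.002 0 0; 1 0 0.001 0 0; 1 0 0.001 0 0; 1 0 0 0 0; 1 0 0 0 0; 1 0 0 0 0; 1 0 0 0 0; 1 0 0 0 0; 1 0 0 0 0"}}

```text
time: 71.52
tool_pos: [0.4743, -0.2814, 0.1219]
ee_rot: [-1.571, -0.0, 1.399]
wrist_force: [0.3, 0.3, -2.6]
width: 0.0295
```

Emit:
{"method": "send_rows", "body": {"moves": "1 0 0.001 0 0; 1 0 0 0 0; 1 0 0 0 0; 1 0 0 0 0; 1 0 0 0 0; 1 0 0 0 0; 1 0 0 0 0; 1 0 0 0 0; 1 0 0 0 0; 1 0 0 0 0"}}

```text
time: 72.35
tool_pos: [0.4742, -0.2814, 0.1209]
ee_rot: [-1.571, -0.0, 1.399]
wrist_force: [0.1, 0.4, -3.0]
width: 0.0292
```

Emit:
{"method": "send_rows", "body": {"moves": "1 0 0.001 0 0; 1 0 0 0 0; 1 0 0 0 0; 1 0 0 0 0; 1 0 0 0 0; 1 0 0.001 0 0; 1 0 0 0 0; 1 0 0 0 0; 1 0 0 0 0; 1 0 0 0 0"}}

```text
time: 73.18
tool_pos: [0.4747, -0.2815, 0.1206]
ee_rot: [-1.573, 0.001, 1.399]
wrist_force: [-1.4, 1.2, 5.3]
width: 0.0297
```

Contact with the seat at TCP 0.1206, exactly as worked out. I release, rise and look.

Emit:
{"method": "send_rows", "body": {"moves": "0 0 0 0 0; 0 0 0 0 0; 0 0 0 0 0; 0 0 0 0 0; 0 0 0 0 0; 0 0 0 0 0; 0 0 -0.01 0 0; 0 0 -0.02 0 0; 0 0 -0.03 0 0; 0 0 -0.03 0 0"}}

```text
time: 74.02
tool_pos: [0.4737, -0.281, 0.2096]
ee_rot: [-1.569, -0.001, 1.399]
wrist_force: [-0.6, -0.1, 0.7]
width: 0.0471
```

Run:
```python
from chuck import *
a=imaging.snapshot('scene')
plan(.4463,-.1970,.23,18.5)
crop(a,'bit7',185,70,265,165,7)
```

```text
roll total 61.6 (j6 -2.04)
after-roll: tx -0.0013 ty -0.0119 tz 0.0912 | tcp [ 0.4764 -0.2831  0.2181] yaw 80.1 w 0.0465 F [ 1.1 -1.1  4.2] t 74.07
```

View pics/bit7.png

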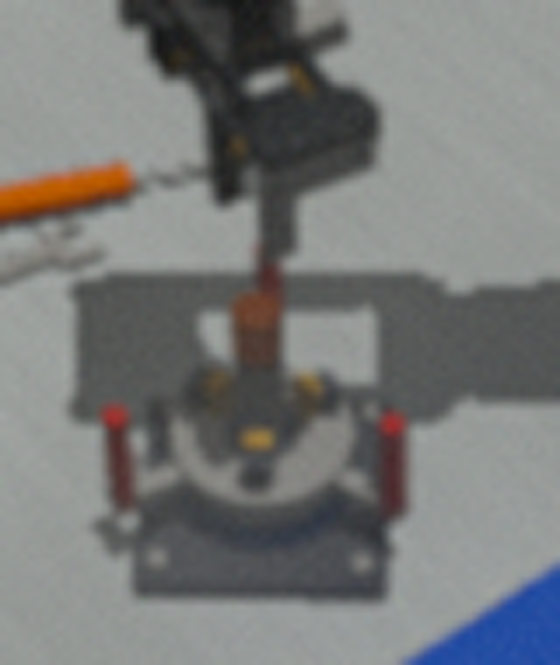

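The picture shows the bit upright between the jaws (orange top at crop (258,300)). Back to the same peg.

Emit:
{"method": "send_rows", "body": {"moves": "0 0.02 0 0.011 0; 0 0.02 0 0.011 0; 0 0.02 0 0.011 0; 0 0.02 0 0.011 0; 0 0 0 0 7; 0 0 0 0 7; 0 0 0 0 7; 0 0 0 0 7; 0 0 0 0 7; 0 0 0 0 7"}}

```text
time: 74.9
tool_pos: [0.4447, -0.1951, 0.2097]
ee_rot: [-1.572, -0.001, 0.66]
wrist_force: [-0.5, 0.3, -0.4]
width: 0.047
```

Emit:
{"method": "send_rows", "body": {"moves": "0 0 0 0 7; 0 0 0 0 7; 0 0 0 0 5.5; 0 0 0 0 0; 0 0 0 0 0; 0 0 0 0 0; 0 0 0 0 0; 0 0 0 0 0; 0 0 0 0 0; 0 0 0 0 0"}}

```text
time: 75.73
tool_pos: [0.4446, -0.195, 0.2088]
ee_rot: [-1.571, -0.0, 0.326]
wrist_force: [-0.5, 0.3, 0.2]
width: 0.0467
```

Run:
```python
from chuck import *
a=imaging.snapshot('scene');b=imaging.snapshot('top');pegs(a,b)
plan(.4463,-.1970,.085,18.5)
```

```text
T [364.2 202.4] 5 [ 0.5666 -0.3012]
T [332.1 240.2] 12 [ 0.4459 -0.196 ]
S [195.4  96.3] 38 [ 0.4739 -0.4598]
S [240.5 130.5] 4 [ 0.4481 -0.1943]
roll total 0.2 (j6 -0.86)
after-roll: tx 0.0010 ty 0.1238 tz -0.0024 | tcp [ 0.4446 -0.195   0.2088] yaw 18.7 w 0.0468 F [0.5 0.3 0.7] t 75.83
```

Emit:
{"method": "send_rows", "body": {"moves": "0 0.001 0.03 -0.002 0; 0 0 0.03 0 0; 0 0 0.02 0 0; 0 0 0.02 0 0; 0 0 0.015 0 0; 0 0 0.009 0 0; 0 0 0 0 0; 1 0 0 0 0; 1 0 0 0 0; 1 0 0 0 0"}}

```text
time: 76.67
tool_pos: [0.4471, -0.1972, 0.0864]
ee_rot: [-1.573, -0.002, 0.325]
wrist_force: [-0.0, 1.0, 1.3]
width: 0.0305
```

Emit:
{"method": "send_rows", "body": {"moves": "1 0 0 0 0; 1 0 0 0 0; 1 0 0 0 0; 1 0 0 0 0; 1 0 0 0 0; 1 0 0 0 0; 1 0 0 0 0; 1 0 0 0 0; 1 0 0 0 0; 1 0 0 0 0"}}

```text
time: 77.5
tool_pos: [0.4466, -0.1969, 0.0857]
ee_rot: [-1.572, -0.001, 0.325]
wrist_force: [-1.1, -0.1, 5.5]
width: 0.015
```

```bash
python3 ck.py
```

```text
0.08882895074534637 108.37154688349891 18.645629151089658 [-1.1 -0.1  5.5] [-0.01  0.18  0.04] 0.01502591543179308 77.5
```

Emit:
{"method": "send_rows", "body": {"moves": "1 0.0078 0 -0.00034 5; 1 0.0078 0 -0.00034 5; 1 0.0078 0 -0.00034 5; 1 0.0078 0 -0.00034 5; 1 0.0078 0 -0.00034 5; 1 0.0078 0 -0.00034 5; 1 0.0078 0 -0.00034 5; 1 0.0078 0 -0.00034 5; 1 0 0 0 0; 1 0 0 0 0"}}

```text
time: 78.33
tool_pos: [0.5082, -0.1985, 0.0857]
ee_rot: [-1.571, -0.002, -0.373]
wrist_force: [-0.1, -0.1, 5.0]
width: 0.0152
```

```bash
python3 ck.py
```

```text
0.0892594089202055 67.87248705720017 -21.37895957033508 [-0.1 -0.1  5. ] [-0.12  0.13 -0.1 ] 0.01521959136087991 78.3333
```

Emit:
{"method": "send_rows", "body": {"moves": "1 0.0078 0 -0.00034 5; 1 0.0078 0 -0.00034 5; 1 0.0078 0 -0.00034 5; 1 0.0078 0 -0.00034 5; 1 0.0047 0 -0.0001 3; 1 0.0047 0 -0.0001 3; 1 0.0047 0 -0.0001 3; 1 0 0 0 0; 1 0 0 0 0; 1 0 0 0 0"}}

```text
time: 79.17
tool_pos: [0.5436, -0.2244, 0.0857]
ee_rot: [-1.571, -0.0, -0.879]
wrist_force: [-1.8, 0.2, 6.5]
width: 0.0156
```

```bash
python3 ck.py
python3 - <<'E'
from chuck import *
a=imaging.snapshot('scene')
crop(a,'bit8',185,70,265,165,7)
E
```

```text
0.0893421397599183 39.43479629369797 -50.37277214168216 [-1.8  0.2  6.5] [-0.02  0.5  -0.06] 0.015596332677359735 79.1667
```

View pics/bit8.png

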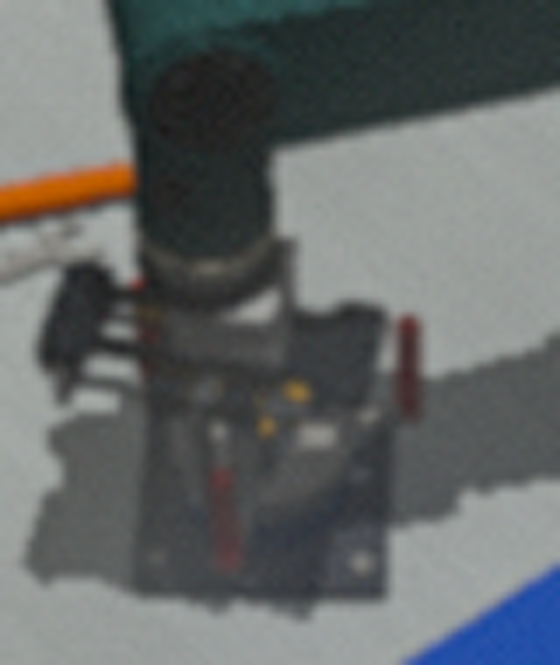

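Emit:
{"method": "send_rows", "body": {"moves": "1 0.0047 0 -0.0001 3; 1 0.0047 0 -0.0001 3; 1 0.0047 0 -0.0001 3; 1 0 0 0 0; 1 0 0 0 0; 1 0 0 0 0; 1 0 0 0 0; 1 0 0 0 0; 1 0 0 0 0; 1 0 0 0 0"}}

```text
time: 80.05
tool_pos: [0.5514, -0.2356, 0.0857]
ee_rot: [-1.571, 0.001, -1.036]
wrist_force: [-3.7, 1.0, 6.7]
width: 0.0152
```

```bash
python3 ck.py
```

```text
0.08932014457124138 30.718704672045206 -59.360167312624505 [-3.7  1.   6.7] [ 0.18  0.73 -0.05] 0.015151065760484148 80.05
```

Emit:
{"method": "send_rows", "body": {"moves": "1 0.0047 0 -0.0001 3; 1 0.0047 0 -0.0001 3; 1 0.0031 0 0 2; 1 0 0 0 0; 1 0 0 0 0; 1 0 0 0 0; 1 0 0 0 0; 1 0 0 0 0; 1 0 0 0 0; 1 0 0 0 0"}}

```text
time: 80.88
tool_pos: [0.5567, -0.246, 0.0857]
ee_rot: [-1.572, 0.002, -1.175]
wrist_force: [-3.9, 1.8, 6.8]
width: 0.0149
```

```bash
python3 ck.py
```

```text
0.0892706828855131 23.189121232467073 -67.34141597381235 [-3.9  1.8  6.8] [0.38 0.83 0.05] 0.014912714859569765 80.8833
```

Emit:
{"method": "send_rows", "body": {"moves": "1 0.002 0 0 1.3; 1 0.002 0 0 1.3; 1 0 0 0 0; 1 0 0 0 0; 1 0 0 0 0; 1 0 0 0 0; 1 0 0 0 0; 1 0 0 0 0; 1 0 0 0 0; 1 0 0 0 0"}}

```text
time: 81.72
tool_pos: [0.5579, -0.2492, 0.0857]
ee_rot: [-1.572, 0.003, -1.22]
wrist_force: [-4.0, 3.7, 8.2]
width: 0.0153
```

```bash
python3 ck.py
```

```text
0.08923313116048971 21.003762621392024 -69.92321806841767 [-4.   3.7  8.2] [0.53 0.97 0.08] 0.01532196545665084 81.7167
```

Emit:
{"method": "send_rows", "body": {"moves": "0 0 0 0 0; 0 0 0 0 0; 0 0 0 0 0; 0 0 0 0 0; 0 0 0 0 0; 0 0 0 0 0; 0 0 -0.01 0 0; 0 0 -0.02 0 0; 0 0 -0.03 0 0; 0 0 -0.03 0 0"}}

```text
time: 82.55
tool_pos: [0.5585, -0.2503, 0.1755]
ee_rot: [-1.572, 0.002, -1.221]
wrist_force: [0.5, -0.4, -0.8]
width: 0.0464
```

Emit:
{"method": "send_rows", "body": {"moves": "0 0 -0.03 0 0; 0 0 -0.03 0 0; 0 0 0 0.02 0; 0 0 0 0.03 0; 0 0 0 0.03 0; 0 0 0 0.03 0; 0 0 0 0 0; 0 0 0 0 0; 0 0 0 0 0; 0 0 0 0 0"}}

```text
time: 83.38
tool_pos: [0.6617, -0.2135, 0.236]
ee_rot: [-1.57, -0.001, -1.222]
wrist_force: [-0.0, -0.4, -0.7]
width: 0.0465
```

Run:
```python
from chuck import *
a=imaging.snapshot('scene');b=imaging.snapshot('top');plan(.5,0,.2);pegs(a,b)
crop(a,'f1',185,80,265,165,7);crop(b,'f1T',310,170,410,280,6)
save(a,'fS')
```

```text
after-roll: tx -0.2560 ty 0.0362 tz -0.0790 | tcp [ 0.6617 -0.2136  0.2362] yaw -70.0 w 0.0471 F [ 0.  -0.1 -0.3] t 83.48
T [387.5 235.9] 15 [ 0.4595 -0.3703]
S [201.   95.5] 6 [ 0.453  -0.4489]
```

View pics/f1.png

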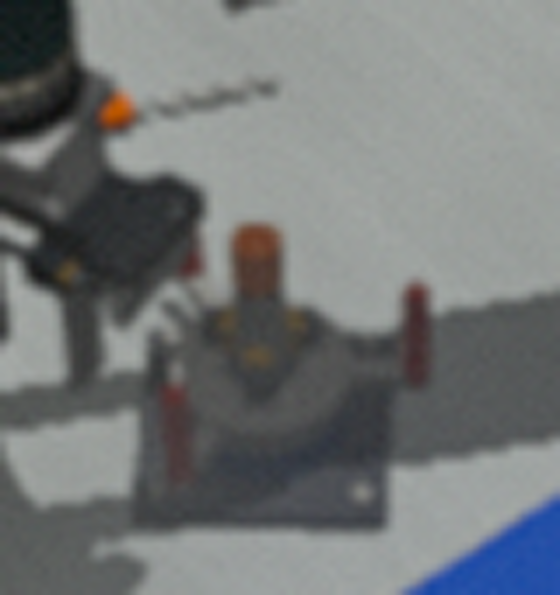

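View pics/f1T.png

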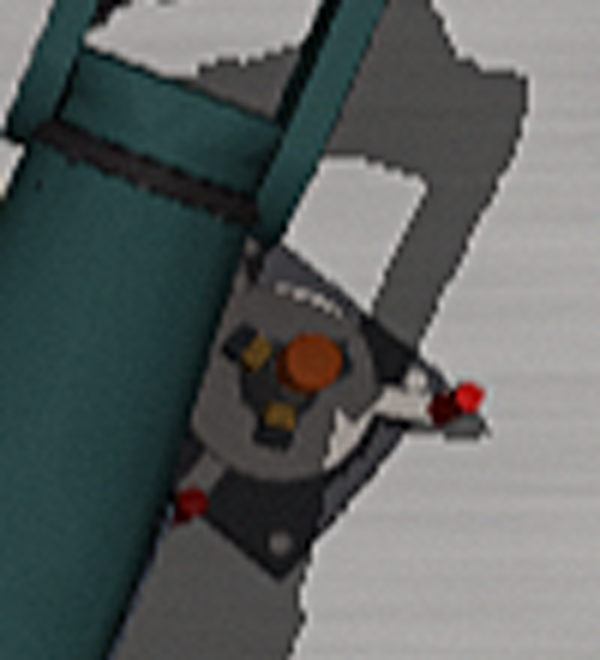

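View pics/fS.png

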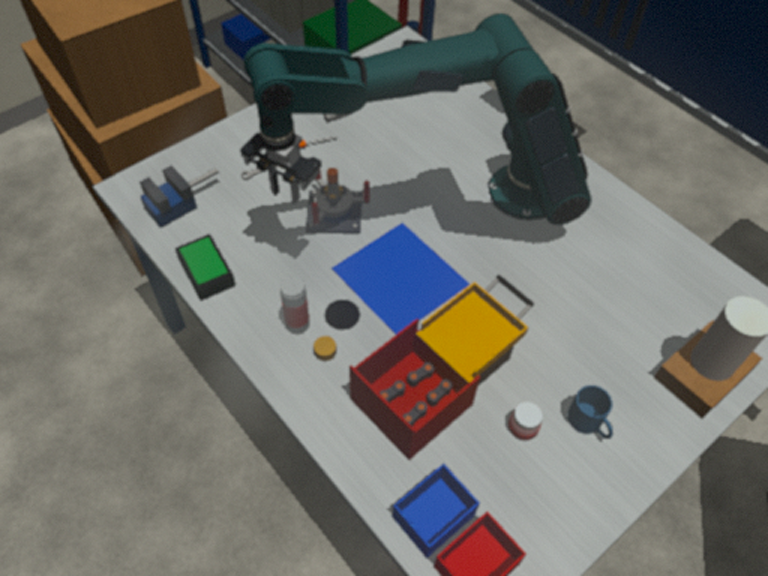

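Run:
```python
from chuck import *
a=imaging.snapshot('scene');b=imaging.snapshot('top')
print(atz(b,(362,230.3),.167),atz(a,(185+257/7,80+242/7),.167))
old=cv2.imread('pics/n1S.png')
new=cv2.resize(cv2.cvtColor(a['image'],cv2.COLOR_RGB2BGR),None,fx=1.5,fy=1.5,interpolation=cv2.INTER_CUBIC)
d=cv2.absdiff(old,new).max(2);print('diff tray/bin',(d[260:460,340:540]>60).sum(),'bystanders',(d[370:440,500:620]>60).sum(),(d[270:370,270:320]>60).sum())
s0=cv2.imread('pics/s0.png');d=cv2.absdiff(s0,new).max(2);print('vs start tray+handle',(d[275:375,425:540]>60).sum(),'can/bush',(d[270:365,270:320]>60).sum(),'jar/mug',(d[375:440,500:620]>60).sum())
print(robot.get_obs()['wrist_force'])
order.close_job()
```

```text
[ 0.47195065 -0.28319066  0.167     ] [ 0.4758213  -0.27651647  0.167     ]
diff tray/bin 1572 bystanders 0 0
vs start tray+handle 235 can/bush 0 jar/mug 0
[ 0.44376155  0.02326548 -0.33113047]
the job is handed in; nothing more can be done
```

The job is handed in after about 84 s of robot time. It gave no verdict, and I could not measure the jaw forces directly.

**What I did**
- All four worn links went into the tray. I then lifted the handle to about 60°, and the last picture shows all four lying flat in the red bin. I lowered the tray back down the same arc.
- I turned the chuck sleeve anticlockwise to its open stop, set the bit on the seat (felt contact at the expected height), and turned the sleeve clockwise to about 1.54 rad. That figure comes from the peg's angle, measured from the open stop. The arm is clear of everything.

**Last checks**
- **Bit:** it looks upright with the jaws closed on it. The two cameras put its top at (0.472, -0.283) and (0.476, -0.277), either side of the chuck axis at (0.475, -0.281). They differ by about 8 mm, so they do not confirm the 5 mm limit on their own.
- **Jaw force:** the turning force rose as the jaws closed, and the sleeve is past the angle stated as fully tight.
- **Bystanders:** the areas around the can, bush, jar and mug show no change from the start picture. The driver and spanner I checked only by eye.
- **Tray:** it looks flat with its handle where it began. The picture comparison showed some changed pixels there (235 against the start, 1,572 for the tray and bin against the picture after tipping). I put these down to the arm's shadows and did not look into them.

**What disagreed or failed**
- The real fingertips sit about 30 mm higher than the stated tool geometry. My first two grasps closed on nothing until I corrected for this from the pictures.
- The trained networks' results for the bit in the scene camera were wrong (one was the bin), so I found it by colour instead.

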